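# Space moon cakes along the lining-up rail with a spacer block

### The job

Slide the moon cakes that stand in front of the low rail, without lifting them, into one row along it: each cake touching the bar, the first touching the end stop at the rail's left end, and between neighbours a gap as wide as the steel spacer block is thick, with no place left empty. Set the gaps with the block itself, starting from the stop: stand it in the row beside the last cake set, handle up and thin way along the row, slide the next cake up to it, then step it on to the next gap. At the end lift the block out of the row, stand it back in the middle of its cork mat, and leave the row evenly spaced and the date stamp, tape roll and white pattern plate undisturbed.

Things in the scene. Friction and masses are not known exactly. Their poses are not given: they have to be found in the camera images.
- rail: fixed rail: a bar 8 mm high, 30 mm wide, running left to right, with an end stop (30 mm high, 20 mm thick, reaching 75 mm towards the robot) at its left end. Origin: the inner corner of bar and stop, at table height. x points away from the robot across the bar, y left along it; bar face at x = 0, stop face at y = 0, the row lies at x < 0, y < 0; the bar ends at y = -460 mm
- place0 (a point): on the rail: where the centre of the first cake belongs, touching bar and stop (37 mm from each); axes as the rail's
- place1 (a point): where the centre of the second cake belongs, 114 mm (74 mm cake + 40 mm gap) from place0 along the rail
- place2 (a point): where the centre of the third cake belongs, 114 mm from place1
- place3 (a point): where the centre of the fourth cake belongs, 114 mm from place2
- gap1 (a point): middle of the gap between first and second cake, at the height that the block's handle centre has when it stands there (56 mm)
- gap2 (a point): the same between second and third cake
- spacer_grip (a point): spacer block, 0.55 kg: steel body 70 mm (its x) by 40 mm (its y, which sets the gap) by 34 mm high, with a black handle on top, 36 (x) by 22 (y) by 44 mm high. The point is the handle's centre, 56 mm above the underside. It starts on the mat. In the row its x lies along the rail's x, about 5 mm off the bar, so its 70 mm sides face the cakes
- mat_top (a point): cork mat, 120 x 90 x 4 mm, fixed; the point is the middle of its top face, axes along its sides; the spacer block's home
- cake0_center (a point): round moon cake, 74 mm across, 32 mm high, 0.11 kg; all are alike, some may be absent. The point is its centre, 16 mm up. Too wide to grip for many hands, but it slides easily; two fingertips held some 4 cm apart behind it steer it well
- cake1_center (a point): round moon cake, 74 mm across, 32 mm high, 0.11 kg; all are alike, some may be absent. The point is its centre, 16 mm up. Too wide to grip for many hands, but it slides easily; two fingertips held some 4 cm apart behind it steer it well
- cake2_center (a point): round moon cake, 74 mm across, 32 mm high, 0.11 kg; all are alike, some may be absent. The point is its centre, 16 mm up. Too wide to grip for many hands, but it slides easily; two fingertips held some 4 cm apart behind it steer it well
- cake3_center (a point): round moon cake, 74 mm across, 32 mm high, 0.11 kg; all are alike, some may be absent. The point is its centre, 16 mm up. Too wide to grip for many hands, but it slides easily; two fingertips held some 4 cm apart behind it steer it well
- date_stamp: black self-inking date stamp, 36 x 62 x 97 mm, bystander; origin at the middle of its underside
- tape_roll: roll of brown tape lying flat, 102 mm across, 49 mm high, bystander; origin at the middle of its underside
- mould_plate: white round pattern plate, 56 mm across, 11 mm high, bystander; origin at the middle of its underside
Not all that is in view belongs to the job. What is shaped like the part that bears cake0_center but green or red is not meant.

How it is judged:
By the outcome, as a careful person would: the job done as asked, in the order asked, and still so for the second after the job is handed in, with the robot touching nothing.
Of cake0, cake1, cake2, cake3 only 3 to 4 are there at a start; the rules pass over those that are not, and their reading is None.
At some moment in a run one of cake0, cake1, cake2, cake3 may be knocked a few centimetres aside while the robot is not near it.
It also fails if it takes over 210 s, if anything falls off the work surface, if the arm or the gripper's body presses on something with over 40 N, if the wrist force passes 120 N, or if a joint passes its speed limit or range.

### The arm

A 6-joint arm with a two-finger parallel gripper is mounted at the origin on a cart in front of the work surface, level with it; the furniture and walls round the work are solid. World frame = base frame: x ahead of the robot, y to its left, z up, the work surface at z = 0. Lengths are in mm, angles in rad, forces in N, time in s.
With the tool pointing down it reaches from about 400 to 825 mm from the base axis. Payload 7 kg.
Tool frame: the origin (TCP) lies midway between the tips of the shut fingers; the grasp point (between the pads) lies 19 mm behind it; z points along the fingers, y is the line along which they close (so a half turn about z gives the same grasp; the last joint's range is limited). The gripper opens to 85 mm and grips with 20 to 120 N. Pads are 22 mm wide; open, the fingers measure 114 mm over their backs; the gripper's body (76 mm by 85 mm) begins 54 mm behind the grasp point. The pads swing forward as they close: fully open they stand 13 mm farther back than shut.
Start: joints at [-0.877, 0.359, 0.012, 0, -1.224, -0.288], TCP at [266.431, -620.169, 231.302] pointing down, gripper open.
Joint ranges: [-3.07, 3.07], [-1.43, 2.12], [-1.02, 1.25], [-3.03, 1.67], [-3.05, -0], [-3.03, 3.03]. Speed limits (rad/s): [2.39, 2.39, 3.01, 3.14, 3.14, 3.14].

### API

Orientations are given as a unit quaternion [w, x, y, z].
In Python, from workcell import observe, get_image, close_job gives the robot as it stands. The module is installed in compiled form; this text tells all that it offers.
- The arm moves only by the tool step_arm, never from a script. Its argument "targets" is a list of rows, each an object of numbers: "tx", "ty", "tz": the shift along the tool's x, y, z as a fraction of full scale; "ax", "ay", "az": the turn, a rotation vector about the tool's x, y, z as a fraction of full scale; "claw": the opening, from 0 (shut) to 1 (fully open). A call has 1 to 20 rows; each row is the pose to reach, as a shift and turn from the pose commanded when the call began, along the tool's axes at that moment; what a row does not reach only later rows make up. Full scale, the value 1, is 100 cm for a shift and 2 rad for a turn. A row lasts 1/10 s, in which the tool goes at most 50 mm and 8.59 degrees, less where a joint would pass 70% of its speed; a pose out of reach is approached as far as the arm can. A call with a number of a shift or a turn outside -1 to 1 is refused whole. A call with a gripper value outside its range is refused whole. The fingers move at their own pace and stop on an object; the grip force is fixed at half the most. Time passes only in rows, so rows that repeat a pose let the fingers close. It gives the time, the measured TCP pose, the force, the opening and the grip force at its end, in the units of the state.
- observe(): the state, without advancing time (a new reading comes with each control period).
- get_image(name): name is "side" or "top"; returns a dict with "pixels" (384x512x3 uint8, red, green, blue), "z_map" (384x512 float32, mm along the optical axis (not along the pixel's ray), 0 where there is no reading), "fx", "fy", "cx", "cy" (pixels), "camera_from_world" (4x4, takes a point from world to camera coordinates). Camera axes: x right, y up, looking along -z (the intrinsics and any distortion apply to the point x, -y, -z); pixel columns grow to the right and rows downward; lengths in mm; the calibration is good to about 2 mm. A picture is of the moment at which its call begins.
- close_job(): hands the job in; it is judged then, once.
The state is a dict: "time_s": time; "joint_pos": joint angles; "qd": joint speeds; "joint_torque": joint torques, N m; "position": TCP position; "orientation": TCP orientation; "force": force on the tool from outside, world axes, zero at the start; "torque": the same for the moment, N m; "grip_width": finger opening in mm; "grip_force": force on a finger pad.
Only numpy, scipy, OpenCV 4.12 (cv2) and the standard library are available. Lean on these libraries where they do the work, as an engineer would, in place of code of your own. Each camera call takes 0.05 s, during which the arm holds its last target. There are 200 camera calls.

## Working session

There is one attempt and no reset: what is moved stays moved. The work goes in short steps, Python scripts to look and compute and a tool call to move; the robot and the scene stay as the last step left them, time stands still between calls to the robot, and variables do not carry over. Pictures are saved under pics/ and viewed, at most 14 in all, crops included, and the job is handed in when it is done.

Besides the shell and the picture viewer there is one more tool, called after ">>>" as name([rows], argument=value, ...), one row to a line, values as JSON. step_arm: Moves the arm, as the interface text tells. Its arguments: {"type":"object","properties":{"targets":{"type":"array","items":{"type":"object","properties":{"tx":{"type":"number","minimum":-1,"maximum":1},"ty":{"type":"number","minimum":-1,"maximum":1},"tz":{"type":"number","minimum":-1,"maximum":1},"ax":{"type":"number","minimum":-1,"maximum":1},"ay":{"type":"number","minimum":-1,"maximum":1},"az":{"type":"number","minimum":-1,"maximum":1},"claw":{"type":"number"}}}}},"required":["targets"]}

```bash
mkdir -p pics; ls
cat > h.py <<'E'
import numpy as np,cv2
from workcell import observe,get_image,close_job
def grab(n,f=None):
    d=get_image(n)
    if f: cv2.imwrite('pics/'+f,cv2.cvtColor(d['pixels'],cv2.COLOR_RGB2BGR))
    return d
def ray(d,u,v,z):
    T=np.array(d['camera_from_world']);R=T[:3,:3];c=-R.T@T[:3,3]
    r=R.T@np.array([(u-d['cx'])/d['fx'],-(v-d['cy'])/d['fy'],-1.])
    return c+r*(z-c[2])/r[2]
def cloud(d):
    T=np.array(d['camera_from_world']);R=T[:3,:3];Z=d['z_map']
    v,u=np.mgrid[:Z.shape[0],:Z.shape[1]]
    P=np.stack([(u-d['cx'])/d['fx']*Z,-(v-d['cy'])/d['fy']*Z,-Z],-1)
    return (P-T[:3,3])@R
E
python3 - <<'E'
from h import *
d=grab('top','t0.png');e=grab('side','s0.png')
for x in(d,e):
  T=np.array(x['camera_from_world']);print(x['fx'],x['cx'],x['cy'],[k for k in x],-T[:3,:3].T@T[:3,3],T[:3,:3].round(3))
print(observe())
E
```

```text
pics
415.2967787970239 258.8168959506458 190.06742631110265 ['pixels', 'z_map', 'fx', 'fy', 'cx', 'cy', 'camera_from_world'] [ 363.42050764  -17.30496242 1306.41276597] [[-0.022 -1.    -0.01 ]
 [ 0.992 -0.024  0.123]
 [-0.123 -0.007  0.992]]
471.94244004608606 254.85560234260225 192.1794497917869 ['pixels', 'z_map', 'fx', 'fy', 'cx', 'cy', 'camera_from_world'] [ -31.14993207  996.71586087 1011.27227168] [[-0.873 -0.487 -0.006]
 [ 0.309 -0.563  0.767]
 [-0.376  0.668  0.642]]
{'time_s': 0.1, 'joint_pos': array([-8.76891339e-01,  3.59323833e-01,  1.11529821e-02, -3.31262000e-04,
       -1.22409657e+00, -2.88116280e-01]), 'qd': array([ 0.00126235,  0.00098711,  0.00380163, -0.0001065 ,  0.0008476 ,
       -0.00110629]), 'joint_torque': array([-2.53846571e-03, -5.84763694e+01,  2.94107831e+01,  6.95468500e+00,
       -3.20083316e-03,  3.33052455e-06]), 'position': array([ 266.27369431, -619.78966794,  230.44882169]), 'orientation': array([-2.09488423e-04, -2.01449858e-01,  9.79498540e-01,  7.22079827e-04]), 'force': array([0.33647818, 0.56669521, 0.76131719]), 'torque': array([-0.04099911,  0.00819512,  0.01176657]), 'grip_force': 0.0, 'grip_width': 85.44613645878734}
```

View pics/t0.png

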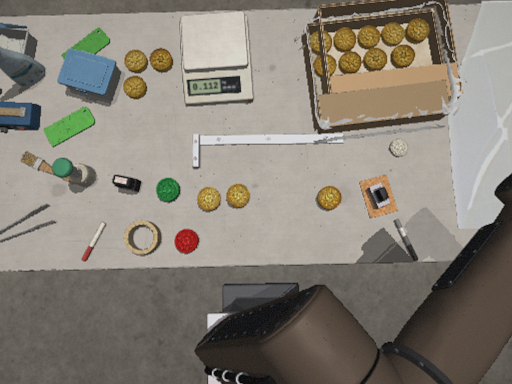

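View pics/s0.png

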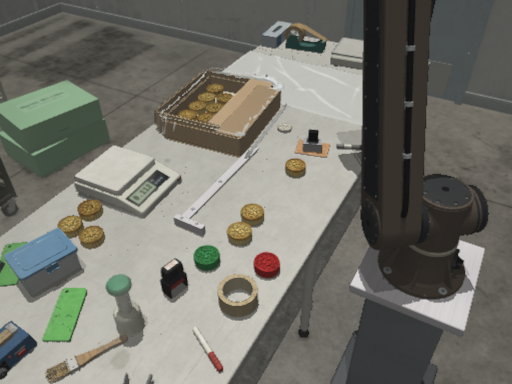

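Top view: three gold cakes stand in front of the rail, at (208,199), (237,196) and (329,198). The lookalikes are green (168,190), red (186,241), three cakes by the blue box (135,62), (161,60), (135,87), and those in the tray. The rail corner is near (200,144), the block on its mat at (378,196), stamp (126,183), tape (142,238) and plate (398,148). So the job has three cakes; next I measure them and take one close crop.

```bash
cat >> h.py <<'E'
def cakes(d,box=(190,150,365,235),zc=32):
    # gold blobs in front of the rail, top-face centre via colour mask + ray
    u0,v0,u1,v1=box
    h=cv2.cvtColor(d['pixels'],cv2.COLOR_RGB2HSV)
    m=cv2.inRange(h,(14,110,60),(32,255,255)); k=np.zeros_like(m);k[v0:v1,u0:u1]=m[v0:v1,u0:u1]
    k=cv2.morphologyEx(k,cv2.MORPH_CLOSE,np.ones((5,5)))
    C=cv2.findContours(k,cv2.RETR_EXTERNAL,cv2.CHAIN_APPROX_NONE)[0]
    o=[]
    for c in C:
        if cv2.contourArea(c)>200:
            (u,v),r=cv2.minEnclosingCircle(c); o.append((u,v,r,cv2.contourArea(c)))
    return o
E
python3 - <<'E'
from h import *
d=grab('top');P=cloud(d)
for u,v,r,a in cakes(d):
    q=P[int(v)-20:int(v)+20,int(u)-20:int(u)+20].reshape(-1,3);t=q[(q[:,2]>22)&(q[:,2]<45)]
    print((round(u,1),round(v,1),round(r,1),a),ray(d,u,v,26).round(1),'cloud mid',((t.min(0)+t.max(0))/2).round(1),t.mean(0).round(1),np.ptp(t,axis=0).round(0),len(t))
# block
for n,(u0,v0,u1,v1) in dict(block=(355,172,402,222)).items():
    q=P[v0:v1,u0:u1].reshape(-1,3)
    for lo,hi in((25,50),(65,95)):
        t=q[(q[:,2]>lo)&(q[:,2]<hi)]
        print(n,lo,len(t),t.mean(0).round(1) if len(t) else '',cv2.minAreaRect(t[:,:2].astype(np.float32)) if len(t)>3 else '')
# mat colour
h=cv2.cvtColor(d['pixels'],cv2.COLOR_RGB2HSV);print('mat hsv',h[182,372],h[208,380],'table',h[200,280], 'rail',h[139,270])
m=np.zeros(h.shape[:2],np.uint8);m[170:225,352:405]=cv2.inRange(h,(5,90,90),(20,255,255))[170:225,352:405]
c=max(cv2.findContours(m,0,2)[0],key=cv2.contourArea);r=cv2.minAreaRect(c);print(r);print('mat',ray(d,*r[0],4).round(1),[ray(d,*b,4)[:2].round(1) for b in cv2.boxPoints(r)])
g=cv2.cvtColor(d['pixels'],cv2.COLOR_RGB2BGR)
cv2.imwrite('pics/c1.png',cv2.resize(g[125:230,185:385],None,fx=4,fy=4,interpolation=cv2.INTER_CUBIC)[:, :800])
cv2.imwrite('pics/c2.png',cv2.resize(g[165:225,345:410],None,fx=8,fy=8,interpolation=cv2.INTER_CUBIC))
E
```

```text
(208.3, 198.3, 11.8, 390.5) [500.5 149.3  26. ] cloud mid [499.7 137.7  30.4] [499.8 147.7  28.9] [72. 94. 16.] 448
(329.2, 197.3, 11.8, 392.5) [ 494.9 -225.2   26. ] cloud mid [ 494.2 -224.    29.5] [ 494.2 -224.4   28.6] [71. 69. 14.] 424
(237.5, 195.1, 11.6, 380.0) [508.4  58.5  26. ] cloud mid [507.2  74.   30.3] [506.8  63.8  29.2] [72. 97. 16.] 458
block 25 212 [ 495.2 -370.8   37.2] ((496.967529296875, -375.7507629394531), (69.55329132080078, 41.47865676879883), 20.96315574645996)
block 65 105 [ 495.9 -374.2   78.6] ((496.8561706542969, -375.5738830566406), (35.6911735534668, 22.146142959594727), 21.97998809814453)
mat hsv [ 14 131 183] [ 15 139 189] table [ 20  21 178] rail [120   4 200]
((378.0174865722656, 195.75955200195312), (37.923152923583984, 28.2730655670166), 73.61045837402344)
mat [ 498.3 -382.3    4. ] [array([ 544.8, -325.3]), array([ 568.3, -412.3]), array([ 452.3, -438.7]), array([ 429.3, -352.7])]
```

View pics/c1.png

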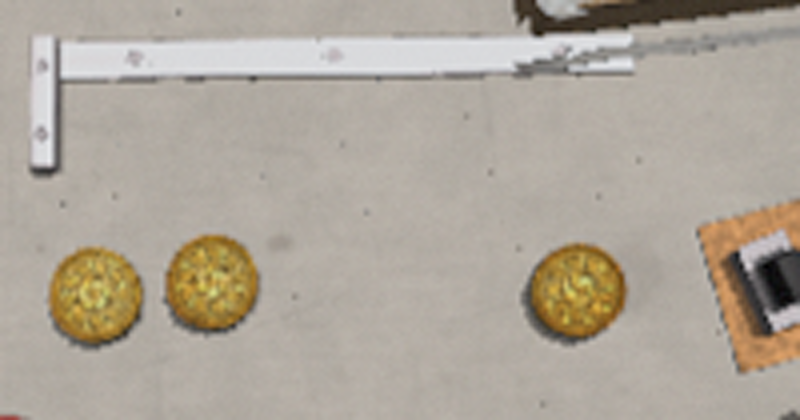

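View pics/c2.png

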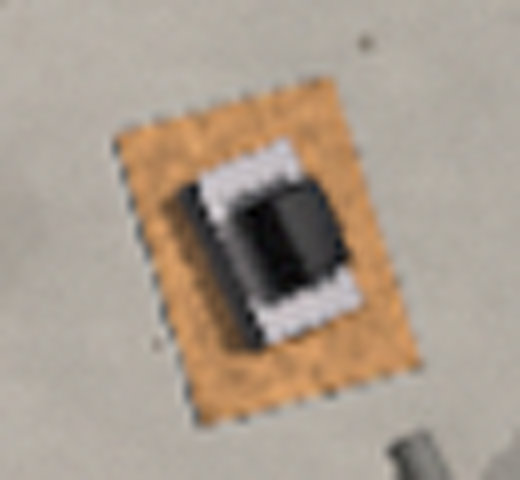

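The close crop confirms three gold cakes in front of the rail (crop px (95,292), (210,282), (577,290)) and the block standing on its mat at about 20° yaw. A wire from the tray lies near the rail's far right end, out of the way. Now the rail.

```bash
cat >> h.py <<'E'
def plan(x,y,z,yaw):
    """shift in tool axes (fraction) and az to bring TCP to x,y,z with tool-x at angle yaw (mod pi), deg"""
    from scipy.spatial.transform import Rotation as Ro
    s=observe();q=s['orientation'];R=Ro.from_quat([q[1],q[2],q[3],q[0]]).as_matrix()
    t=R.T@(np.array([x,y,z])-s['position'])/1000
    cur=np.degrees(np.arctan2(R[1,0],R[0,0]));dy=(yaw-cur+90)%180-90
    print('t',s['time_s'].__round__(1),'pos',s['position'].round(1),'cur yaw',round(cur,1),'| tx,ty,tz',t.round(4),'az',round(-np.radians(dy)/2,4),'dyaw',round(dy,1))
E
python3 - <<'E'
from h import *
d=grab('top');g=cv2.GaussianBlur(cv2.cvtColor(d['pixels'],cv2.COLOR_RGB2GRAY),(3,3),0).astype(float)
f=[];b=[]
for u in range(206,300):
    c=g[125:155,u];dg=np.diff(c)
    def sub(i):
        i=int(i);y0,y1,y2=abs(dg[i-1]),abs(dg[i]),abs(dg[i+1]);den=y0-2*y1+y2
        return 125.5+i+(0.5*(y0-y2)/den if den else 0)
    b.append((u,sub(np.argmax(dg[2:-2])+2)));f.append((u,sub(np.argmin(dg[2:-2])+2)))
def fit(p,z):
    W=np.array([ray(d,*q,z)[:2] for q in p]);
    for _ in range(4):
        k=np.polyfit(W[:,1],W[:,0],1);r=W[:,0]-np.polyval(k,W[:,1]);W=W[abs(r)<max(1.2,1.5*r.std())]
    return k,r.std(),len(W)
kb=fit(b,8);print('back z8',kb);
for z in(8,0):print('front',z,fit(f,z))
# stop inner face: rows 149..163, z=30 top
s=[];o=[]
for v in range(148,164):
    c=g[v,185:215];dg=np.diff(c);s.append((185.5+np.argmin(dg),v));o.append((185.5+np.argmax(dg),v))
S=np.array([ray(d,*p,30)[:2] for p in s]);O=np.array([ray(d,*p,30)[:2] for p in o])
print('stop inner',np.median(S,0),'outer',np.median(O,0), S[:,1].round(0),O[:,1].round(0))
P=cloud(d);q=P[125:172,188:345].reshape(-1,3)
t=q[(q[:,2]>22)&(q[:,2]<36)];print('stop cloud',len(t),cv2.minAreaRect(t[:,:2].astype(np.float32)))
e=grab('side');g2=cv2.cvtColor(e['pixels'],cv2.COLOR_RGB2BGR)
cv2.imwrite('pics/c3.png',cv2.resize(g2[140:245,165:275],None,fx=5,fy=5,interpolation=cv2.INTER_CUBIC))
plan(500,-375.7,150,21.5)
E
```

```text
back z8 (array([9.65955178e-03, 7.04411590e+02]), np.float64(0.704694372545529), 72)
front 8 (array([1.38445486e-02, 6.76927019e+02]), np.float64(0.5338968687922084), 94)
front 0 (array([1.38445486e-02, 6.78857172e+02]), np.float64(0.5371864043407445), 94)
stop inner [635.72632708 181.69417848] outer [635.49504448 172.28011211] [182. 182. 182. 182. 182. 182. 182. 182. 182. 182. 182. 182. 182. 182.
 182. 182.] [172. 172. 172. 172. 172. 172. 172. 172. 172. 172. 172. 172. 172. 172.
 172. 172.]
stop cloud 299 ((664.7865600585938, -39.12980651855469), (104.52100372314453, 482.4851989746094), 2.798400640487671)
t 0.2 pos [ 266.3 -620.   230.9] cur yaw -156.8 | tx,ty,tz [-0.3111  0.1322  0.0809] az 0.0153 dyaw -1.7
```

View pics/c3.png

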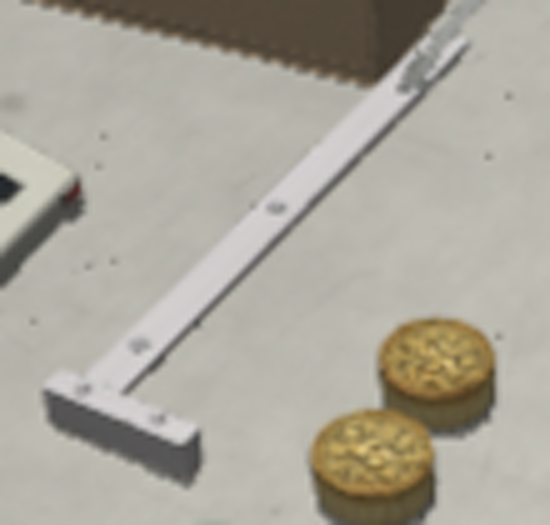

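The side crop shows the stop near crop px (120,420) with nothing between cakes and bar. The bar face is at x ≈ 675.5+0.012·y and the stop face at y ≈ 182. First I go behind cake A.

>>> step_arm([
  {"tx": -0.381,"ty": 0.294,"tz": 0.05,"az": 0.12,"claw": 0.47},
  {"tx": -0.381,"ty": 0.294,"tz": 0.05,"az": 0.246,"claw": 0.47},
  {"tx": -0.381,"ty": 0.294,"tz": 0.05,"az": 0.246,"claw": 0.47},
  {"tx": -0.381,"ty": 0.294,"tz": 0.05,"az": 0.246,"claw": 0.47},
  {"tx": -0.381,"ty": 0.294,"tz": 0.05,"az": 0.246,"claw": 0.47},
  {"tx": -0.381,"ty": 0.294,"tz": 0.05,"az": 0.246,"claw": 0.47},
  {"tx": -0.381,"ty": 0.294,"tz": 0.05,"az": 0.246,"claw": 0.47},
  {"tx": -0.381,"ty": 0.294,"tz": 0.05,"az": 0.246,"claw": 0.47},
  {"tx": -0.381,"ty": 0.294,"tz": 0.05,"az": 0.246,"claw": 0.47},
  {"tx": -0.381,"ty": 0.294,"tz": 0.05,"az": 0.246,"claw": 0.47},
  {"tx": -0.466,"ty": 0.642,"tz": 0.05,"az": 0.246,"claw": 0.47},
  {"tx": -0.466,"ty": 0.642,"tz": 0.05,"az": 0.246,"claw": 0.47},
  {"tx": -0.466,"ty": 0.642,"tz": 0.05,"az": 0.246,"claw": 0.47},
  {"tx": -0.466,"ty": 0.642,"tz": 0.05,"az": 0.246,"claw": 0.47},
  {"tx": -0.466,"ty": 0.642,"tz": 0.05,"az": 0.246,"claw": 0.47},
  {"tx": -0.466,"ty": 0.642,"tz": 0.05,"az": 0.246,"claw": 0.47},
  {"tx": -0.466,"ty": 0.642,"tz": 0.05,"az": 0.246,"claw": 0.47},
  {"tx": -0.466,"ty": 0.642,"tz": 0.05,"az": 0.246,"claw": 0.47},
  {"tx": -0.466,"ty": 0.642,"tz": 0.05,"az": 0.246,"claw": 0.47},
  {"tx": -0.466,"ty": 0.642,"tz": 0.05,"az": 0.246,"claw": 0.47},
])

```text
schema error: expected keys tx, ty, tz, ax, ay, az, claw
```

Run:
```python
from h import *
d=grab('top','t1.png')
for c in cakes(d):print(np.round(c,1),ray(d,c[0],c[1],26).round(1))
plan(440,154,10,-5);print(observe()['grip_width'])
```

```text
[208.3 198.3  11.8 392. ] [500.5 149.3  26. ]
[329.2 197.5  11.8 391.5] [ 494.2 -225.3   26. ]
[237.3 195.   11.6 379.5] [508.7  59.1  26. ]
t 0.3 pos [ 266.4 -620.   231. ] cur yaw -156.7 | tx,ty,tz [-0.4651  0.6425  0.2213] az 0.2465 dyaw -28.3
85.0678136846567
```

>>> step_arm([
  {"tx": -0.381,"ty": 0.294,"tz": 0.05,"ax": 0,"ay": 0,"az": 0.246,"claw": 0.47},
  {"tx": -0.381,"ty": 0.294,"tz": 0.05,"ax": 0,"ay": 0,"az": 0.246,"claw": 0.47},
  {"tx": -0.381,"ty": 0.294,"tz": 0.05,"ax": 0,"ay": 0,"az": 0.246,"claw": 0.47},
  {"tx": -0.381,"ty": 0.294,"tz": 0.05,"ax": 0,"ay": 0,"az": 0.246,"claw": 0.47},
  {"tx": -0.381,"ty": 0.294,"tz": 0.05,"ax": 0,"ay": 0,"az": 0.246,"claw": 0.47},
  {"tx": -0.381,"ty": 0.294,"tz": 0.05,"ax": 0,"ay": 0,"az": 0.246,"claw": 0.47},
  {"tx": -0.381,"ty": 0.294,"tz": 0.05,"ax": 0,"ay": 0,"az": 0.246,"claw": 0.47},
  {"tx": -0.381,"ty": 0.294,"tz": 0.05,"ax": 0,"ay": 0,"az": 0.246,"claw": 0.47},
  {"tx": -0.381,"ty": 0.294,"tz": 0.05,"ax": 0,"ay": 0,"az": 0.246,"claw": 0.47},
  {"tx": -0.381,"ty": 0.294,"tz": 0.05,"ax": 0,"ay": 0,"az": 0.246,"claw": 0.47},
  {"tx": -0.466,"ty": 0.642,"tz": 0.05,"ax": 0,"ay": 0,"az": 0.246,"claw": 0.47},
  {"tx": -0.466,"ty": 0.642,"tz": 0.05,"ax": 0,"ay": 0,"az": 0.246,"claw": 0.47},
  {"tx": -0.466,"ty": 0.642,"tz": 0.05,"ax": 0,"ay": 0,"az": 0.246,"claw": 0.47},
  {"tx": -0.466,"ty": 0.642,"tz": 0.05,"ax": 0,"ay": 0,"az": 0.246,"claw": 0.47},
  {"tx": -0.466,"ty": 0.642,"tz": 0.05,"ax": 0,"ay": 0,"az": 0.246,"claw": 0.47},
  {"tx": -0.466,"ty": 0.642,"tz": 0.05,"ax": 0,"ay": 0,"az": 0.246,"claw": 0.47},
  {"tx": -0.466,"ty": 0.642,"tz": 0.05,"ax": 0,"ay": 0,"az": 0.246,"claw": 0.47},
  {"tx": -0.466,"ty": 0.642,"tz": 0.05,"ax": 0,"ay": 0,"az": 0.246,"claw": 0.47},
  {"tx": -0.466,"ty": 0.642,"tz": 0.05,"ax": 0,"ay": 0,"az": 0.246,"claw": 0.47},
  {"tx": -0.466,"ty": 0.642,"tz": 0.05,"ax": 0,"ay": 0,"az": 0.246,"claw": 0.47},
])

```text
time_s: 2.3
position: [441.0, 153.3, 181.2]
orientation: [-0.0, 0.043, 0.999, -0.0]
force: [-0.4, -0.3, 0.2]
grip_width: 40.1
grip_force: 0.0
```

Run:
```python
from h import *
d=grab('top','t1.png')
for c in cakes(d):print(np.round(c,1),ray(d,c[0],c[1],26).round(1))
plan(440,154,10,-5);print(observe()['grip_width'])
```

```text
[209.5 197.7  11.6 292.5] [502.2 145.6  26. ]
[329.2 197.3  11.8 392.5] [ 494.9 -225.2   26. ]
[237.5 195.1  11.6 380. ] [508.4  58.5  26. ]
t 2.4 pos [441.1 152.8 181.2] cur yaw 175.0 | tx,ty,tz [0.0012 0.0011 0.1712] az 0.0002 dyaw -0.0
39.75855084699239
```

>>> step_arm([
  {"tx": 0,"ty": 0.001,"tz": 0.05,"ax": 0,"ay": 0,"az": 0,"claw": 0.47},
  {"tx": 0,"ty": 0.001,"tz": 0.1,"ax": 0,"ay": 0,"az": 0,"claw": 0.47},
  {"tx": 0,"ty": 0.001,"tz": 0.145,"ax": 0,"ay": 0,"az": 0,"claw": 0.47},
  {"tx": 0,"ty": 0.001,"tz": 0.17,"ax": 0,"ay": 0,"az": 0,"claw": 0.47},
  {"tx": 0,"ty": 0.001,"tz": 0.17,"ax": 0,"ay": 0,"az": 0,"claw": 0.47},
  {"tx": -0.01,"ty": 0.001,"tz": 0.17,"ax": 0,"ay": 0,"az": 0,"claw": 0.47},
  {"tx": -0.02,"ty": 0.001,"tz": 0.17,"ax": 0,"ay": 0,"az": 0,"claw": 0.47},
  {"tx": -0.03,"ty": 0.001,"tz": 0.17,"ax": 0,"ay": 0,"az": 0,"claw": 0.47},
  {"tx": -0.04,"ty": 0.001,"tz": 0.17,"ax": 0,"ay": 0,"az": 0,"claw": 0.47},
  {"tx": -0.05,"ty": 0.001,"tz": 0.17,"ax": 0,"ay": 0,"az": 0,"claw": 0.47},
  {"tx": -0.06,"ty": 0.001,"tz": 0.17,"ax": 0,"ay": 0,"az": 0,"claw": 0.47},
  {"tx": -0.07,"ty": 0.001,"tz": 0.17,"ax": 0,"ay": 0,"az": 0,"claw": 0.47},
  {"tx": -0.08,"ty": 0.001,"tz": 0.17,"ax": 0,"ay": 0,"az": 0,"claw": 0.47},
  {"tx": -0.09,"ty": 0.001,"tz": 0.17,"ax": 0,"ay": 0,"az": 0,"claw": 0.47},
  {"tx": -0.1,"ty": 0.001,"tz": 0.17,"ax": 0,"ay": 0,"az": 0,"claw": 0.47},
  {"tx": -0.11,"ty": 0.001,"tz": 0.17,"ax": 0,"ay": 0,"az": 0,"claw": 0.47},
  {"tx": -0.12,"ty": 0.001,"tz": 0.17,"ax": 0,"ay": 0,"az": 0,"claw": 0.47},
  {"tx": -0.13,"ty": 0.001,"tz": 0.17,"ax": 0,"ay": 0,"az": 0,"claw": 0.47},
  {"tx": -0.135,"ty": 0.001,"tz": 0.17,"ax": 0,"ay": 0,"az": 0,"claw": 0.47},
  {"tx": -0.135,"ty": 0.001,"tz": 0.17,"ax": 0,"ay": 0,"az": 0,"claw": 0.47},
])

```text
time_s: 4.35
position: [576.6, 143.0, 11.1]
orientation: [0.0, 0.043, 0.999, 0.0]
force: [0.2, -1.2, -0.4]
grip_width: 40.1
grip_force: 0.0
```

Run:
```python
from h import *
d=grab('top','t2.png');e=grab('side','s2.png')
for c in cakes(d,(190,120,365,235)):print(np.round(c,1),ray(d,c[0],c[1],26).round(1))
cv2.imwrite('pics/m2.png',np.hstack([cv2.imread('pics/t2.png')[100:260,150:350].repeat(2,0).repeat(2,1),cv2.imread('pics/s2.png')[120:280,150:350].repeat(2,0).repeat(2,1)]))
```

```text
[329.2 197.3  11.8 393.5] [ 494.9 -225.2   26. ]
[237.3 195.   11.6 380.5] [508.7  59.1  26. ]
```

View pics/m2.png

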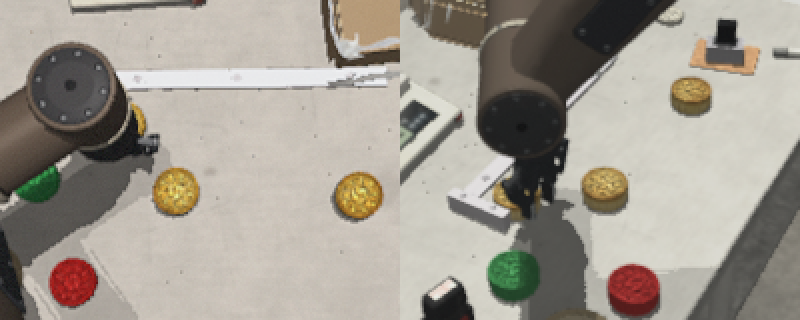

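The cake is held ahead of the fingers and inside the stop (side crop near (515,195)); the other cakes are in place. I keep pushing gently.

>>> step_arm([
  {"tx": -0.005,"ty": 0,"tz": 0,"ax": 0,"ay": 0,"az": 0,"claw": 0.47},
  {"tx": -0.01,"ty": 0,"tz": 0,"ax": 0,"ay": 0,"az": 0,"claw": 0.47},
  {"tx": -0.014,"ty": 0,"tz": 0,"ax": 0,"ay": 0,"az": 0,"claw": 0.47},
  {"tx": -0.017,"ty": 0,"tz": 0,"ax": 0,"ay": 0,"az": 0,"claw": 0.47},
  {"tx": -0.017,"ty": 0,"tz": 0,"ax": 0,"ay": 0,"az": 0,"claw": 0.47},
])

```text
time_s: 4.95
position: [593.2, 141.6, 11.3]
orientation: [0.0, 0.043, 0.999, 0.0]
force: [0.3, -0.5, -0.3]
grip_width: 40.1
grip_force: 0.0
```

>>> step_arm([
  {"tx": -0.002,"ty": 0,"tz": 0,"ax": 0,"ay": 0,"az": 0,"claw": 0.47},
  {"tx": -0.003,"ty": 0,"tz": 0,"ax": 0,"ay": 0,"az": 0,"claw": 0.47},
  {"tx": -0.003,"ty": 0,"tz": 0,"ax": 0,"ay": 0,"az": 0,"claw": 0.47},
])

```text
time_s: 5.25
position: [595.7, 141.3, 11.3]
orientation: [-0.0, 0.043, 0.999, -0.0]
force: [-0.2, -0.4, 0.1]
grip_width: 40.3
grip_force: 0.1
```

>>> step_arm([
  {"tx": -0.002,"ty": 0,"tz": 0,"ax": 0,"ay": 0,"az": 0,"claw": 0.47},
  {"tx": -0.002,"ty": 0,"tz": 0,"ax": 0,"ay": 0,"az": 0,"claw": 0.47},
])

```text
time_s: 5.45
position: [597.9, 141.2, 11.3]
orientation: [0.0, 0.043, 0.999, 0.0]
force: [-0.0, -0.4, 1.1]
grip_width: 40.3
grip_force: 0.1
```

>>> step_arm([
  {"tx": -0.002,"ty": 0,"tz": 0,"ax": 0,"ay": 0,"az": 0,"claw": 0.47},
  {"tx": -0.002,"ty": 0,"tz": 0,"ax": 0,"ay": 0,"az": 0,"claw": 0.47},
])

```text
time_s: 5.65
position: [599.9, 141.0, 11.3]
orientation: [0.0, 0.043, 0.999, 0.0]
force: [-0.5, -0.3, 0.4]
grip_width: 40.2
grip_force: 0.1
```

>>> step_arm([
  {"tx": -0.002,"ty": 0,"tz": 0,"ax": 0,"ay": 0,"az": 0,"claw": 0.47},
  {"tx": -0.002,"ty": 0,"tz": 0,"ax": 0,"ay": 0,"az": 0,"claw": 0.47},
])

```text
time_s: 5.85
position: [601.3, 140.7, 11.2]
orientation: [-0.0, 0.043, 0.999, -0.0]
force: [-2.7, 0.7, 0.8]
grip_width: 40.3
grip_force: 1.2
```

>>> step_arm([
  {"tx": -0.001,"ty": 0,"tz": 0,"ax": 0,"ay": 0,"az": 0,"claw": 0.47},
  {"tx": -0.001,"ty": 0,"tz": 0,"ax": 0,"ay": 0,"az": 0,"claw": 0.47},
])

```text
time_s: 6.05
position: [601.5, 140.5, 11.1]
orientation: [-0.001, 0.043, 0.999, -0.0]
force: [-6.2, 0.9, 2.7]
grip_width: 40.0
grip_force: 2.9
```

>>> step_arm([
  {"tx": 0.015,"ty": 0,"tz": 0,"ax": 0,"ay": 0,"az": 0,"claw": 0.47},
  {"tx": 0.03,"ty": 0,"tz": 0,"ax": 0,"ay": 0,"az": 0,"claw": 0.47},
  {"tx": 0.03,"ty": 0,"tz": -0.05,"ax": 0,"ay": 0,"az": 0,"claw": 0.47},
  {"tx": 0.03,"ty": 0,"tz": -0.09,"ax": 0,"ay": 0,"az": 0,"claw": 0.47},
  {"tx": 0.03,"ty": 0,"tz": -0.09,"ax": 0,"ay": 0,"az": 0,"claw": 0.47},
])

```text
time_s: 6.55
position: [576.7, 145.1, 107.7]
orientation: [0.005, 0.042, 0.999, 0.002]
force: [0.5, 0.6, -1.3]
grip_width: 40.1
grip_force: 0.0
```

Run:
```python
from h import *
plan(640,72,11,90.7);print(observe()['joint_pos'].round(2))
d=grab('top')
for c in cakes(d,(190,120,365,235)):print(np.round(c,1),ray(d,c[0],c[1],26).round(1))
```

```text
t 6.5 pos [576.7 145.1 107.7] cur yaw 175.1 | tx,ty,tz [-0.0683 -0.068   0.0971] az 0.7369 dyaw -84.4
[ 0.58  0.33 -0.34  0.   -0.89 -2.23]
[329.2 197.3  11.8 392.5] [ 494.9 -225.2   26. ]
[237.5 195.1  11.6 382. ] [508.4  58.5  26. ]
```

>>> step_arm([
  {"tx": -0.04,"ty": -0.04,"tz": 0,"ax": 0,"ay": 0,"az": -0.835,"claw": 0.47},
  {"tx": -0.068,"ty": -0.068,"tz": 0,"ax": 0,"ay": 0,"az": -0.835,"claw": 0.47},
  {"tx": -0.068,"ty": -0.068,"tz": 0,"ax": 0,"ay": 0,"az": -0.835,"claw": 0.47},
  {"tx": -0.068,"ty": -0.068,"tz": 0,"ax": 0,"ay": 0,"az": -0.835,"claw": 0.47},
  {"tx": -0.068,"ty": -0.068,"tz": 0,"ax": 0,"ay": 0,"az": -0.835,"claw": 0.47},
  {"tx": -0.068,"ty": -0.068,"tz": 0,"ax": 0,"ay": 0,"az": -0.835,"claw": 0.47},
  {"tx": -0.068,"ty": -0.068,"tz": 0,"ax": 0,"ay": 0,"az": -0.835,"claw": 0.47},
  {"tx": -0.068,"ty": -0.068,"tz": 0,"ax": 0,"ay": 0,"az": -0.835,"claw": 0.47},
  {"tx": -0.068,"ty": -0.068,"tz": 0,"ax": 0,"ay": 0,"az": -0.835,"claw": 0.47},
  {"tx": -0.068,"ty": -0.068,"tz": 0,"ax": 0,"ay": 0,"az": -0.835,"claw": 0.47},
  {"tx": -0.068,"ty": -0.068,"tz": 0,"ax": 0,"ay": 0,"az": -0.835,"claw": 0.47},
  {"tx": -0.068,"ty": -0.068,"tz": 0,"ax": 0,"ay": 0,"az": -0.835,"claw": 0.47},
  {"tx": -0.068,"ty": -0.068,"tz": 0.04,"ax": 0,"ay": 0,"az": -0.835,"claw": 0.47},
  {"tx": -0.068,"ty": -0.068,"tz": 0.08,"ax": 0,"ay": 0,"az": -0.835,"claw": 0.47},
  {"tx": -0.068,"ty": -0.068,"tz": 0.094,"ax": 0,"ay": 0,"az": -0.835,"claw": 0.47},
  {"tx": -0.068,"ty": -0.068,"tz": 0.094,"ax": 0,"ay": 0,"az": -0.835,"claw": 0.47},
])

```text
time_s: 8.2
position: [633.0, 68.9, 4.6]
orientation: [0.002, 0.712, -0.703, -0.001]
force: [-0.4, -0.9, 0.5]
grip_width: 39.9
grip_force: 0.0
```

Run:
```python
from h import *
plan(640,100,14,90.7);print(observe()['joint_pos'].round(2))
d=grab('top','t3.png');h=cakes(d,(190,115,365,235))
for c in h:print(np.round(c,1),ray(d,c[0],c[1],26).round(1))
```

```text
t 8.2 pos [633.   68.9   4.6] cur yaw -89.3 | tx,ty,tz [-0.031  -0.0074 -0.0095] az 0.0003 dyaw -0.0
[ 0.41  0.52 -0.32 -0.   -0.74 -0.4 ]
[329.2 197.5  11.8 391.5] [ 494.2 -225.3   26. ]
[237.5 195.1  11.6 379. ] [508.4  58.5  26. ]
```

>>> step_arm([
  {"tx": 0,"ty": -0.007,"tz": -0.008,"ax": 0,"ay": 0,"az": 0,"claw": 0.47},
  {"tx": -0.01,"ty": -0.007,"tz": -0.008,"ax": 0,"ay": 0,"az": 0,"claw": 0.47},
  {"tx": -0.02,"ty": -0.007,"tz": -0.008,"ax": 0,"ay": 0,"az": 0,"claw": 0.47},
  {"tx": -0.025,"ty": -0.007,"tz": -0.008,"ax": 0,"ay": 0,"az": 0,"claw": 0.47},
  {"tx": -0.028,"ty": -0.007,"tz": -0.008,"ax": 0,"ay": 0,"az": 0,"claw": 0.47},
  {"tx": -0.031,"ty": -0.007,"tz": -0.008,"ax": 0,"ay": 0,"az": 0,"claw": 0.47},
  {"tx": -0.031,"ty": -0.007,"tz": -0.008,"ax": 0,"ay": 0,"az": 0,"claw": 0.47},
])

```text
time_s: 8.95
position: [641.2, 101.1, 15.4]
orientation: [-0.0, 0.712, -0.702, 0.0]
force: [-0.7, -0.8, 0.7]
grip_width: 39.9
grip_force: 0.1
```

>>> step_arm([
  {"tx": -0.002,"ty": 0,"tz": 0,"ax": 0,"ay": 0,"az": 0,"claw": 0.47},
  {"tx": -0.003,"ty": 0,"tz": 0,"ax": 0,"ay": 0,"az": 0,"claw": 0.47},
  {"tx": -0.003,"ty": 0,"tz": 0,"ax": 0,"ay": 0,"az": 0,"claw": 0.47},
])

```text
time_s: 9.25
position: [640.9, 102.7, 15.2]
orientation: [0.001, 0.712, -0.703, 0.0]
force: [0.2, -5.2, 1.5]
grip_width: 40.1
grip_force: 2.4
```

>>> step_arm([
  {"tx": -0.002,"ty": 0,"tz": 0,"ax": 0,"ay": 0,"az": 0,"claw": 0.47},
  {"tx": -0.002,"ty": 0,"tz": 0,"ax": 0,"ay": 0,"az": 0,"claw": 0.47},
])

```text
time_s: 9.45
position: [640.7, 103.2, 15.2]
orientation: [0.002, 0.711, -0.703, 0.0]
force: [1.4, -12.9, 2.0]
grip_width: 40.1
grip_force: 5.8
```

>>> step_arm([
  {"tx": -0.002,"ty": 0,"tz": 0,"ax": 0,"ay": 0,"az": 0,"claw": 0.47},
  {"tx": -0.002,"ty": 0,"tz": 0,"ax": 0,"ay": 0,"az": 0,"claw": 0.47},
])

```text
time_s: 9.65
position: [640.5, 103.5, 15.3]
orientation: [0.003, 0.711, -0.703, 0.001]
force: [2.6, -19.2, 4.2]
grip_width: 40.1
grip_force: 9.2
```

>>> step_arm([
  {"tx": 0.01,"ty": 0,"tz": 0,"ax": 0,"ay": 0,"az": 0,"claw": 0.47},
  {"tx": 0.03,"ty": 0,"tz": 0,"ax": 0,"ay": 0,"az": 0,"claw": 0.47},
  {"tx": 0.04,"ty": 0,"tz": -0.045,"ax": 0,"ay": 0,"az": 0,"claw": 0.47},
  {"tx": 0.08,"ty": 0.02,"tz": -0.09,"ax": 0,"ay": 0,"az": 0.1,"claw": 0.47},
  {"tx": 0.12,"ty": 0.04,"tz": -0.14,"ax": 0,"ay": 0,"az": 0.2,"claw": 0.7},
  {"tx": 0.17,"ty": 0.05,"tz": -0.14,"ax": 0,"ay": 0,"az": 0.3,"claw": 0.7},
  {"tx": 0.22,"ty": 0.06,"tz": -0.14,"ax": 0,"ay": 0,"az": 0.4,"claw": 0.7},
  {"tx": 0.27,"ty": 0.07,"tz": -0.14,"ax": 0,"ay": 0,"az": 0.5,"claw": 0.7},
  {"tx": 0.32,"ty": 0.09,"tz": -0.14,"ax": 0,"ay": 0,"az": 0.604,"claw": 0.7},
  {"tx": 0.37,"ty": 0.11,"tz": -0.14,"ax": 0,"ay": 0,"az": 0.604,"claw": 0.7},
  {"tx": 0.41,"ty": 0.13,"tz": -0.14,"ax": 0,"ay": 0,"az": 0.604,"claw": 0.7},
  {"tx": 0.45,"ty": 0.14,"tz": -0.14,"ax": 0,"ay": 0,"az": 0.604,"claw": 0.7},
  {"tx": 0.484,"ty": 0.138,"tz": -0.14,"ax": 0,"ay": 0,"az": 0.604,"claw": 0.7},
  {"tx": 0.484,"ty": 0.138,"tz": -0.14,"ax": 0,"ay": 0,"az": 0.604,"claw": 0.7},
  {"tx": 0.484,"ty": 0.138,"tz": -0.14,"ax": 0,"ay": 0,"az": 0.604,"claw": 0.7},
  {"tx": 0.484,"ty": 0.138,"tz": -0.14,"ax": 0,"ay": 0,"az": 0.604,"claw": 0.7},
])

```text
time_s: 11.25
position: [509.1, -377.8, 155.0]
orientation: [-0.0, -0.187, 0.982, 0.0]
force: [1.2, 0.7, -0.5]
grip_width: 59.7
grip_force: 0.0
```

Run:
```python
from h import *
plan(497,-375.7,46,21.5);print(observe()['joint_pos'].round(2))
d=grab('top','t3.png');h=cakes(d,(190,115,365,235))
for c in h:print(np.round(c,1),ray(d,c[0],c[1],26).round(1))
g=cv2.imread('pics/t3.png');cv2.imwrite('pics/c4.png',cv2.resize(g[120:235,185:385],None,fx=4,fy=4,interpolation=cv2.INTER_CUBIC))
```

```text
t 11.2 pos [ 509.1 -377.8  155. ] cur yaw -158.5 | tx,ty,tz [0.0105 0.0063 0.1091] az 0.0001 dyaw -0.0
[-0.33  0.35 -0.19 -0.   -1.04 -0.86]
[237.5 195.1  11.6 379. ] [508.4  58.5  26. ]
[210.2 154.2  11.7 380.5] [639.6 142.3  26. ]
```

View pics/c4.png

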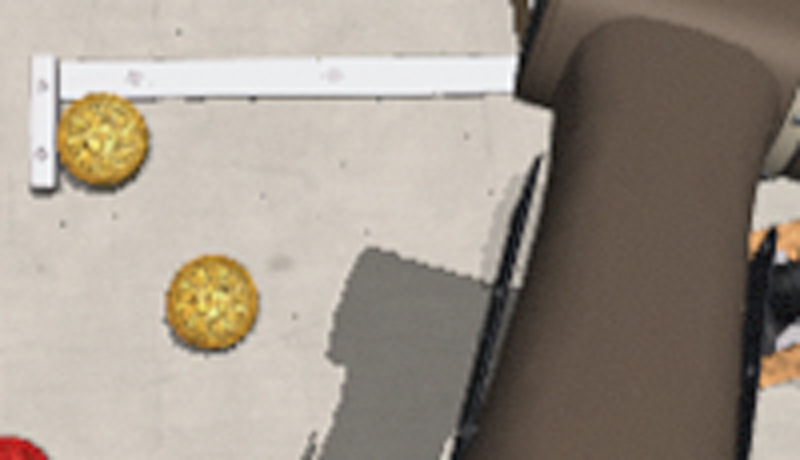

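Cake A is seated in the corner (crop (103,140)), touching bar and stop, and B is unmoved at (211,302). Now grasp the block.

>>> step_arm([
  {"tx": 0.0105,"ty": 0.006,"tz": 0.02,"ax": 0,"ay": 0,"az": 0,"claw": 0.7},
  {"tx": 0.0105,"ty": 0.006,"tz": 0.06,"ax": 0,"ay": 0,"az": 0,"claw": 0.7},
  {"tx": 0.0105,"ty": 0.006,"tz": 0.09,"ax": 0,"ay": 0,"az": 0,"claw": 0.7},
  {"tx": 0.0105,"ty": 0.006,"tz": 0.108,"ax": 0,"ay": 0,"az": 0,"claw": 0.7},
  {"tx": 0.0105,"ty": 0.006,"tz": 0.108,"ax": 0,"ay": 0,"az": 0,"claw": 0.5},
  {"tx": 0.0105,"ty": 0.006,"tz": 0.108,"ax": 0,"ay": 0,"az": 0,"claw": 0.3},
  {"tx": 0.0105,"ty": 0.006,"tz": 0.108,"ax": 0,"ay": 0,"az": 0,"claw": 0.1},
  {"tx": 0.0105,"ty": 0.006,"tz": 0.108,"ax": 0,"ay": 0,"az": 0,"claw": 0},
  {"tx": 0.0105,"ty": 0.006,"tz": 0.108,"ax": 0,"ay": 0,"az": 0,"claw": 0},
  {"tx": 0.0105,"ty": 0.006,"tz": 0.108,"ax": 0,"ay": 0,"az": 0,"claw": 0},
  {"tx": 0.0105,"ty": 0.006,"tz": 0.108,"ax": 0,"ay": 0,"az": 0,"claw": 0},
])

```text
time_s: 12.4
position: [498.7, -376.4, 48.8]
orientation: [0.001, -0.187, 0.982, -0.001]
force: [1.7, 3.7, 6.8]
grip_width: 21.1
grip_force: 63.4
```

>>> step_arm([
  {"tx": 0,"ty": 0,"tz": -0.03,"ax": 0,"ay": 0,"az": 0,"claw": 0},
  {"tx": 0,"ty": 0,"tz": -0.07,"ax": 0,"ay": 0,"az": 0,"claw": 0},
  {"tx": 0,"ty": 0,"tz": -0.09,"ax": 0,"ay": 0,"az": 0,"claw": 0},
  {"tx": -0.03,"ty": 0.038,"tz": -0.09,"ax": 0,"ay": 0,"az": 0.05,"claw": 0},
  {"tx": -0.06,"ty": 0.076,"tz": -0.09,"ax": 0,"ay": 0,"az": 0.1,"claw": 0},
  {"tx": -0.09,"ty": 0.114,"tz": -0.09,"ax": 0,"ay": 0,"az": 0.15,"claw": 0},
  {"tx": -0.12,"ty": 0.152,"tz": -0.09,"ax": 0,"ay": 0,"az": 0.194,"claw": 0},
  {"tx": -0.15,"ty": 0.19,"tz": -0.09,"ax": 0,"ay": 0,"az": 0.194,"claw": 0},
  {"tx": -0.18,"ty": 0.228,"tz": -0.09,"ax": 0,"ay": 0,"az": 0.194,"claw": 0},
  {"tx": -0.21,"ty": 0.266,"tz": -0.09,"ax": 0,"ay": 0,"az": 0.194,"claw": 0},
  {"tx": -0.24,"ty": 0.304,"tz": -0.09,"ax": 0,"ay": 0,"az": 0.194,"claw": 0},
  {"tx": -0.265,"ty": 0.337,"tz": -0.09,"ax": 0,"ay": 0,"az": 0.194,"claw": 0},
  {"tx": -0.285,"ty": 0.363,"tz": -0.09,"ax": 0,"ay": 0,"az": 0.194,"claw": 0},
  {"tx": -0.297,"ty": 0.376,"tz": -0.09,"ax": 0,"ay": 0,"az": 0.194,"claw": 0},
  {"tx": -0.297,"ty": 0.376,"tz": -0.09,"ax": 0,"ay": 0,"az": 0.194,"claw": 0},
  {"tx": -0.297,"ty": 0.376,"tz": -0.09,"ax": 0,"ay": 0,"az": 0.194,"claw": 0},
])

```text
time_s: 14.0
position: [634.9, 82.1, 136.5]
orientation: [-0.001, 0.006, 1.0, -0.0]
force: [-0.3, -0.4, -4.0]
grip_width: 20.9
grip_force: 62.2
```

Run:
```python
from h import *
plan(636.3,84.0,46,179.3)
d=grab('top');h=cakes(d,(190,115,365,235))
for c in h:print(np.round(c,1),ray(d,c[0],c[1],26).round(1))
e=grab('side','s3.png');g=cv2.imread('pics/s3.png');cv2.imwrite('pics/c5.png',cv2.resize(g[110:270,140:340],None,fx=3,fy=3,interpolation=cv2.INTER_CUBIC))
```

```text
t 14.0 pos [634.9  82.1 136.5] cur yaw 179.3 | tx,ty,tz [-0.0015  0.002   0.0905] az 0.0 dyaw -0.0
[329.2 197.5  11.8 391.5] [ 494.2 -225.3   26. ]
[237.5 195.1  11.6 382. ] [508.4  58.5  26. ]
[209.3 155.3  11.2 308.5] [636.3 145.2  26. ]
```

View pics/c5.png

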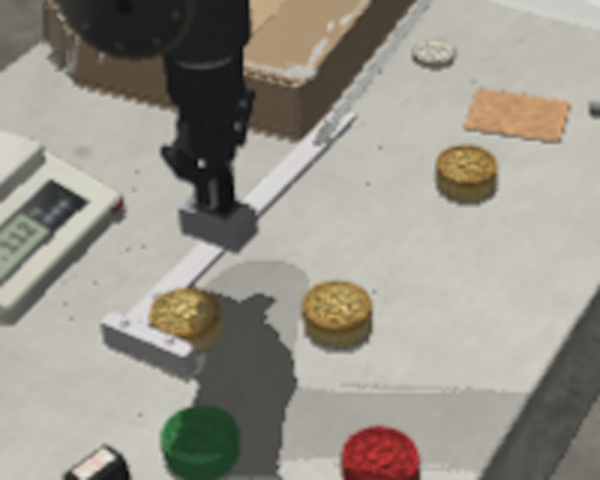

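The block hangs square above the row (crop (215,220)), with cakes B and C unmoved and the mat empty. I lower it.

>>> step_arm([
  {"tx": -0.0015,"ty": 0,"tz": 0.03,"ax": 0,"ay": 0,"az": 0,"claw": 0},
  {"tx": -0.0015,"ty": 0,"tz": 0.06,"ax": 0,"ay": 0,"az": 0,"claw": 0},
  {"tx": -0.0015,"ty": 0,"tz": 0.08,"ax": 0,"ay": 0,"az": 0,"claw": 0},
  {"tx": -0.0015,"ty": 0,"tz": 0.088,"ax": 0,"ay": 0,"az": 0,"claw": 0},
  {"tx": -0.0015,"ty": 0,"tz": 0.088,"ax": 0,"ay": 0,"az": 0,"claw": 0},
])

```text
time_s: 14.6
position: [636.5, 81.3, 48.4]
orientation: [-0.001, 0.007, 1.0, -0.0]
force: [-0.8, 0.0, -4.4]
grip_width: 21.3
grip_force: 62.1
```

>>> step_arm([
  {"tx": 0,"ty": 0.001,"tz": 0.001,"ax": 0,"ay": 0,"az": 0,"claw": 0},
  {"tx": 0,"ty": 0.002,"tz": 0.002,"ax": 0,"ay": 0,"az": 0,"claw": 0},
  {"tx": 0,"ty": 0.002,"tz": 0.002,"ax": 0,"ay": 0,"az": 0,"claw": 0},
])

```text
time_s: 14.9
position: [637.9, 84.8, 48.4]
orientation: [0.001, 0.006, 1.0, 0.0]
force: [-0.3, -0.1, -4.8]
grip_width: 21.0
grip_force: 62.1
```

>>> step_arm([
  {"tx": 0,"ty": 0.001,"tz": 0.001,"ax": 0,"ay": 0,"az": 0,"claw": 0},
  {"tx": 0,"ty": 0.001,"tz": 0.001,"ax": 0,"ay": 0,"az": 0,"claw": 0},
])

```text
time_s: 15.1
position: [637.4, 85.7, 46.6]
orientation: [0.0, 0.006, 1.0, 0.0]
force: [0.0, 0.0, -4.0]
grip_width: 21.2
grip_force: 62.3
```

>>> step_arm([
  {"tx": 0.001,"ty": 0.0005,"tz": 0.0015,"ax": 0,"ay": 0,"az": 0,"claw": 0},
  {"tx": 0.001,"ty": 0.001,"tz": 0.0015,"ax": 0,"ay": 0,"az": 0,"claw": 0},
  {"tx": 0.001,"ty": 0.001,"tz": 0.0015,"ax": 0,"ay": 0,"az": 0,"claw": 0},
])

```text
time_s: 15.4
position: [636.3, 86.3, 44.9]
orientation: [-0.0, 0.006, 1.0, -0.0]
force: [-0.7, -3.1, -3.7]
grip_width: 21.2
grip_force: 62.5
```

>>> step_arm([
  {"tx": 0,"ty": 0.001,"tz": 0,"ax": 0,"ay": 0,"az": 0,"claw": 0},
  {"tx": 0,"ty": 0.001,"tz": 0,"ax": 0,"ay": 0,"az": 0,"claw": 0},
])

```text
time_s: 15.6
position: [636.1, 86.7, 44.9]
orientation: [-0.0, 0.006, 1.0, -0.001]
force: [-0.0, -4.8, -2.4]
grip_width: 21.2
grip_force: 62.7
```

>>> step_arm([
  {"tx": 0,"ty": 0,"tz": 0.001,"ax": 0,"ay": 0,"az": 0,"claw": 0},
  {"tx": 0,"ty": 0,"tz": 0.001,"ax": 0,"ay": 0,"az": 0,"claw": 0},
])

```text
time_s: 15.8
position: [636.2, 86.6, 44.8]
orientation: [-0.0, 0.006, 1.0, -0.001]
force: [-3.3, -5.1, 4.3]
grip_width: 21.3
grip_force: 63.5
```

The block touches A and stands on the table. Release and go behind cake B.

>>> step_arm([
  {"tx": 0,"ty": -0.001,"tz": 0,"ax": 0,"ay": 0,"az": 0,"claw": 0.3},
  {"tx": 0,"ty": -0.001,"tz": 0,"ax": 0,"ay": 0,"az": 0,"claw": 0.6},
  {"tx": 0,"ty": -0.001,"tz": 0,"ax": 0,"ay": 0,"az": 0,"claw": 0.6},
  {"tx": 0,"ty": -0.001,"tz": 0,"ax": 0,"ay": 0,"az": 0,"claw": 0.6},
  {"tx": 0,"ty": -0.001,"tz": -0.03,"ax": 0,"ay": 0,"az": 0,"claw": 0.6},
  {"tx": 0,"ty": -0.001,"tz": -0.07,"ax": 0,"ay": 0,"az": 0,"claw": 0.6},
  {"tx": 0,"ty": -0.001,"tz": -0.1,"ax": 0,"ay": 0,"az": 0,"claw": 0.47},
  {"tx": 0.05,"ty": -0.005,"tz": -0.1,"ax": 0,"ay": 0,"az": 0.08,"claw": 0.47},
  {"tx": 0.1,"ty": -0.01,"tz": -0.1,"ax": 0,"ay": 0,"az": 0.164,"claw": 0.47},
  {"tx": 0.15,"ty": -0.01,"tz": -0.1,"ax": 0,"ay": 0,"az": 0.164,"claw": 0.47},
  {"tx": 0.186,"ty": -0.01,"tz": -0.1,"ax": 0,"ay": 0,"az": 0.164,"claw": 0.47},
  {"tx": 0.186,"ty": -0.01,"tz": -0.1,"ax": 0,"ay": 0,"az": 0.164,"claw": 0.47},
  {"tx": 0.186,"ty": -0.01,"tz": -0.1,"ax": 0,"ay": 0,"az": 0.164,"claw": 0.47},
  {"tx": 0.186,"ty": -0.01,"tz": -0.1,"ax": 0,"ay": 0,"az": 0.164,"claw": 0.47},
])

```text
time_s: 17.2
position: [451.2, 80.3, 144.2]
orientation: [0.001, 0.169, 0.986, 0.0]
force: [-0.6, 0.2, -0.2]
grip_width: 40.3
grip_force: 0.0
```

```bash
cat >> h.py <<'E'
def blk(d):
    P=cloud(d)
    q=P.reshape(-1,3);t=q[(q[:,2]>66)&(q[:,2]<84)&(q[:,0]>430)&(q[:,0]<672)&(abs(q[:,1]+140)<300)]
    print('handle',len(t),t.mean(0).round(1) if len(t) else '',cv2.minAreaRect(t[:,:2].astype(np.float32)) if len(t)>4 else '')
E
python3 - <<'E'
from h import *
plan(450,79,14,160.5)
d=grab('top','t4.png');h=cakes(d,(190,115,365,235));blk(d);blk(grab('side'))
for c in h:print(np.round(c,1),ray(d,c[0],c[1],26).round(1))
E
```

```text
t 17.2 pos [451.2  80.3 144.2] cur yaw 160.5 | tx,ty,tz [ 0.0008 -0.0017  0.1302] az 0.0002 dyaw -0.0
handle 90 [632.7  86.9  76.8] ((633.2034301757812, 86.8403549194336), (21.19169807434082, 35.02166748046875), 89.6605224609375)
handle 70 [632.9  91.1  74.4] ((633.0206909179688, 89.48568725585938), (34.273963928222656, 25.401432037353516), 6.688965797424316)
[329.2 197.5  11.8 391.5] [ 494.2 -225.3   26. ]
[210.2 154.2  11.7 382.5] [639.6 142.3  26. ]
```

>>> step_arm([
  {"tx": 0,"ty": -0.0015,"tz": 0.045,"ax": 0,"ay": 0,"az": 0,"claw": 0.47},
  {"tx": 0,"ty": -0.0015,"tz": 0.09,"ax": 0,"ay": 0,"az": 0,"claw": 0.47},
  {"tx": 0,"ty": -0.0015,"tz": 0.12,"ax": 0,"ay": 0,"az": 0,"claw": 0.47},
  {"tx": 0,"ty": -0.0015,"tz": 0.131,"ax": 0,"ay": 0,"az": 0,"claw": 0.47},
  {"tx": -0.01,"ty": -0.0015,"tz": 0.131,"ax": 0,"ay": 0,"az": 0,"claw": 0.47},
  {"tx": -0.02,"ty": -0.0015,"tz": 0.131,"ax": 0,"ay": 0,"az": 0,"claw": 0.47},
  {"tx": -0.03,"ty": -0.0015,"tz": 0.131,"ax": 0,"ay": 0,"az": 0,"claw": 0.47},
  {"tx": -0.04,"ty": -0.0015,"tz": 0.131,"ax": 0,"ay": 0,"az": 0,"claw": 0.47},
  {"tx": -0.05,"ty": -0.0015,"tz": 0.131,"ax": 0,"ay": 0,"az": 0,"claw": 0.47},
  {"tx": -0.06,"ty": -0.0015,"tz": 0.131,"ax": 0,"ay": 0,"az": 0,"claw": 0.47},
  {"tx": -0.07,"ty": -0.0015,"tz": 0.131,"ax": 0,"ay": 0,"az": 0,"claw": 0.47},
  {"tx": -0.08,"ty": -0.0015,"tz": 0.131,"ax": 0,"ay": 0,"az": 0,"claw": 0.47},
  {"tx": -0.09,"ty": -0.0015,"tz": 0.131,"ax": 0,"ay": 0,"az": 0,"claw": 0.47},
  {"tx": -0.1,"ty": -0.0015,"tz": 0.131,"ax": 0,"ay": 0,"az": 0,"claw": 0.47},
  {"tx": -0.11,"ty": -0.0015,"tz": 0.131,"ax": 0,"ay": 0,"az": 0,"claw": 0.47},
  {"tx": -0.12,"ty": -0.0015,"tz": 0.131,"ax": 0,"ay": 0,"az": 0,"claw": 0.47},
  {"tx": -0.13,"ty": -0.0015,"tz": 0.131,"ax": 0,"ay": 0,"az": 0,"claw": 0.47},
  {"tx": -0.14,"ty": -0.0015,"tz": 0.131,"ax": 0,"ay": 0,"az": 0,"claw": 0.47},
  {"tx": -0.14,"ty": -0.0015,"tz": 0.131,"ax": 0,"ay": 0,"az": 0,"claw": 0.47},
])

```text
time_s: 19.2
position: [583.3, 31.3, 12.7]
orientation: [0.001, 0.169, 0.986, 0.0]
force: [-0.2, -1.1, -0.1]
grip_width: 40.2
grip_force: 0.0
```

Run:
```python
from h import *
e=grab('side','s4.png');g=cv2.imread('pics/s4.png');cv2.imwrite('pics/c6.png',cv2.resize(g[110:270,140:340],None,fx=3,fy=3,interpolation=cv2.INTER_CUBIC))
```

```text
(no output)
```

View pics/c6.png

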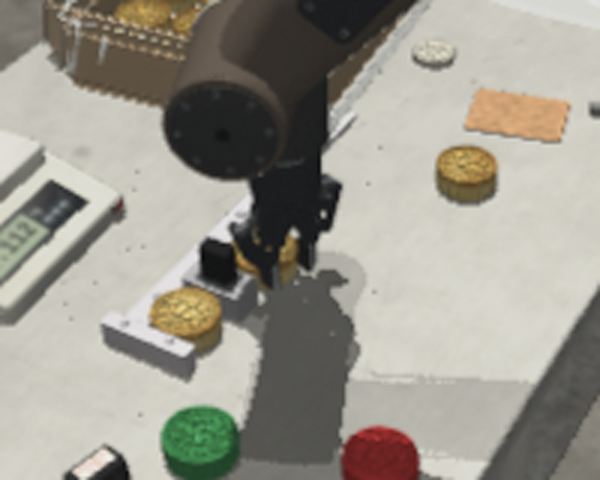

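Cake B sits between the fingers (crop (265,255)), beside the block standing square at (218,275). On to the bar.

>>> step_arm([
  {"tx": -0.005,"ty": 0,"tz": 0,"ax": 0,"ay": 0,"az": 0,"claw": 0.47},
  {"tx": -0.01,"ty": 0,"tz": 0,"ax": 0,"ay": 0,"az": 0,"claw": 0.47},
  {"tx": -0.014,"ty": 0,"tz": 0,"ax": 0,"ay": 0,"az": 0,"claw": 0.47},
  {"tx": -0.016,"ty": 0,"tz": 0,"ax": 0,"ay": 0,"az": 0,"claw": 0.47},
  {"tx": -0.016,"ty": 0,"tz": 0,"ax": 0,"ay": 0,"az": 0,"claw": 0.47},
])

```text
time_s: 19.75
position: [596.8, 26.2, 12.6]
orientation: [-0.0, 0.169, 0.986, -0.0]
force: [-1.8, -0.5, -0.1]
grip_width: 40.4
grip_force: 0.1
```

>>> step_arm([
  {"tx": -0.002,"ty": 0,"tz": 0,"ax": 0,"ay": 0,"az": 0,"claw": 0.47},
  {"tx": -0.002,"ty": 0,"tz": 0,"ax": 0,"ay": 0,"az": 0,"claw": 0.47},
])

```text
time_s: 19.95
position: [598.7, 25.6, 12.8]
orientation: [-0.0, 0.169, 0.986, -0.0]
force: [-2.2, 0.2, 0.0]
grip_width: 40.4
grip_force: 0.2
```

>>> step_arm([
  {"tx": -0.002,"ty": 0,"tz": 0,"ax": 0,"ay": 0,"az": 0,"claw": 0.47},
  {"tx": -0.002,"ty": 0,"tz": 0,"ax": 0,"ay": 0,"az": 0,"claw": 0.47},
])

```text
time_s: 20.15
position: [600.8, 24.9, 12.8]
orientation: [0.0, 0.169, 0.986, 0.0]
force: [-1.4, 0.0, 0.0]
grip_width: 40.0
grip_force: 0.2
```

>>> step_arm([
  {"tx": -0.002,"ty": 0,"tz": 0,"ax": 0,"ay": 0,"az": 0,"claw": 0.47},
  {"tx": -0.002,"ty": 0,"tz": 0,"ax": 0,"ay": 0,"az": 0,"claw": 0.47},
])

```text
time_s: 20.35
position: [602.2, 24.2, 12.7]
orientation: [-0.0, 0.169, 0.986, -0.0]
force: [-3.5, 0.8, 1.4]
grip_width: 40.0
grip_force: 1.1
```

>>> step_arm([
  {"tx": 0.015,"ty": 0,"tz": 0,"ax": 0,"ay": 0,"az": 0,"claw": 0.47},
  {"tx": 0.03,"ty": 0,"tz": -0.01,"ax": 0,"ay": 0,"az": 0,"claw": 0.47},
  {"tx": 0.03,"ty": 0,"tz": -0.05,"ax": 0,"ay": 0,"az": 0,"claw": 0.47},
  {"tx": 0.03,"ty": 0,"tz": -0.09,"ax": 0,"ay": 0,"az": 0,"claw": 0.47},
  {"tx": 0,"ty": -0.03,"tz": -0.09,"ax": 0,"ay": 0,"az": -0.962,"claw": 0.47},
  {"tx": -0.03,"ty": -0.05,"tz": -0.09,"ax": 0,"ay": 0,"az": -0.962,"claw": 0.47},
  {"tx": -0.058,"ty": -0.058,"tz": -0.09,"ax": 0,"ay": 0,"az": -0.962,"claw": 0.47},
  {"tx": -0.058,"ty": -0.058,"tz": -0.09,"ax": 0,"ay": 0,"az": -0.962,"claw": 0.47},
  {"tx": -0.058,"ty": -0.058,"tz": -0.09,"ax": 0,"ay": 0,"az": -0.962,"claw": 0.47},
  {"tx": -0.058,"ty": -0.058,"tz": -0.09,"ax": 0,"ay": 0,"az": -0.962,"claw": 0.47},
  {"tx": -0.058,"ty": -0.058,"tz": -0.09,"ax": 0,"ay": 0,"az": -0.962,"claw": 0.47},
  {"tx": -0.058,"ty": -0.058,"tz": -0.09,"ax": 0,"ay": 0,"az": -0.962,"claw": 0.47},
  {"tx": -0.058,"ty": -0.058,"tz": -0.09,"ax": 0,"ay": 0,"az": -0.962,"claw": 0.47},
  {"tx": -0.058,"ty": -0.058,"tz": -0.09,"ax": 0,"ay": 0,"az": -0.962,"claw": 0.47},
  {"tx": -0.058,"ty": -0.058,"tz": -0.09,"ax": 0,"ay": 0,"az": -0.962,"claw": 0.47},
  {"tx": -0.058,"ty": -0.058,"tz": -0.09,"ax": 0,"ay": 0,"az": -0.962,"claw": 0.47},
  {"tx": -0.058,"ty": -0.058,"tz": -0.09,"ax": 0,"ay": 0,"az": -0.962,"claw": 0.47},
  {"tx": -0.058,"ty": -0.058,"tz": -0.09,"ax": 0,"ay": 0,"az": -0.962,"claw": 0.47},
  {"tx": -0.058,"ty": -0.058,"tz": -0.09,"ax": 0,"ay": 0,"az": -0.962,"claw": 0.47},
])

```text
time_s: 22.25
position: [638.3, -49.7, 103.0]
orientation: [-0.0, 0.71, -0.704, 0.0]
force: [-0.1, 0.9, -0.3]
grip_width: 40.2
grip_force: 0.0
```

Run:
```python
from h import *
plan(639,-50,14,90.7);print(observe()['joint_pos'].round(2))
d=grab('top');h=cakes(d,(190,115,365,235));blk(d)
for c in h:print(np.round(c,1),ray(d,c[0],c[1],26).round(1))
```

```text
t 22.2 pos [638.3 -49.7 103. ] cur yaw -89.5 | tx,ty,tz [ 0.0003 -0.0006  0.089 ] az -0.0015 dyaw 0.2
[ 0.23  0.41 -0.23  0.   -0.93 -0.22]
handle 92 [632.2  86.5  76.7] ((632.4468994140625, 86.9994888305664), (21.919469833374023, 35.484317779541016), 89.24903106689453)
[329.2 197.3  11.8 392.5] [ 494.9 -225.2   26. ]
[251.5 153.5  11.6 371. ] [638.7  12.4  26. ]
```

>>> step_arm([
  {"tx": 0,"ty": 0,"tz": 0.04,"ax": 0,"ay": 0,"az": 0,"claw": 0.47},
  {"tx": 0,"ty": 0,"tz": 0.075,"ax": 0,"ay": 0,"az": 0,"claw": 0.47},
  {"tx": 0,"ty": 0,"tz": 0.089,"ax": 0,"ay": 0,"az": 0,"claw": 0.47},
  {"tx": -0.01,"ty": 0,"tz": 0.089,"ax": 0,"ay": 0,"az": 0,"claw": 0.47},
  {"tx": -0.018,"ty": 0,"tz": 0.089,"ax": 0,"ay": 0,"az": 0,"claw": 0.47},
  {"tx": -0.024,"ty": 0,"tz": 0.089,"ax": 0,"ay": 0,"az": 0,"claw": 0.47},
  {"tx": -0.029,"ty": 0,"tz": 0.089,"ax": 0,"ay": 0,"az": 0,"claw": 0.47},
  {"tx": -0.033,"ty": 0,"tz": 0.089,"ax": 0,"ay": 0,"az": 0,"claw": 0.47},
  {"tx": -0.035,"ty": 0,"tz": 0.089,"ax": 0,"ay": 0,"az": 0,"claw": 0.47},
  {"tx": -0.035,"ty": 0,"tz": 0.089,"ax": 0,"ay": 0,"az": 0,"claw": 0.47},
])

```text
time_s: 23.3
position: [637.6, -14.4, 14.3]
orientation: [-0.0, 0.712, -0.702, 0.0]
force: [-0.2, 0.1, 0.0]
grip_width: 39.9
grip_force: 0.1
```

>>> step_arm([
  {"tx": -0.002,"ty": 0,"tz": 0,"ax": 0,"ay": 0,"az": 0,"claw": 0.47},
  {"tx": -0.002,"ty": 0,"tz": 0,"ax": 0,"ay": 0,"az": 0,"claw": 0.47},
])

```text
time_s: 23.5
position: [637.3, -12.7, 13.8]
orientation: [-0.0, 0.712, -0.703, 0.0]
force: [0.7, -0.1, 1.0]
grip_width: 40.1
grip_force: 0.3
```

>>> step_arm([
  {"tx": -0.002,"ty": 0,"tz": 0,"ax": 0,"ay": 0,"az": 0,"claw": 0.47},
  {"tx": -0.002,"ty": 0,"tz": 0,"ax": 0,"ay": 0,"az": 0,"claw": 0.47},
])

```text
time_s: 23.7
position: [637.2, -10.9, 13.8]
orientation: [0.0, 0.712, -0.703, 0.0]
force: [0.6, -1.7, 1.0]
grip_width: 39.8
grip_force: 1.0
```

>>> step_arm([
  {"tx": -0.001,"ty": 0,"tz": 0,"ax": 0,"ay": 0,"az": 0,"claw": 0.47},
  {"tx": -0.001,"ty": 0,"tz": 0,"ax": 0,"ay": 0,"az": 0,"claw": 0.47},
])

```text
time_s: 23.9
position: [637.1, -10.2, 13.8]
orientation: [0.0, 0.712, -0.703, 0.0]
force: [0.4, -4.9, 1.2]
grip_width: 40.0
grip_force: 2.3
```

>>> step_arm([
  {"tx": 0,"ty": -0.002,"tz": 0,"ax": 0,"ay": 0,"az": 0,"claw": 0.47},
  {"tx": 0,"ty": -0.003,"tz": 0,"ax": 0,"ay": 0,"az": 0,"claw": 0.47},
  {"tx": 0,"ty": -0.003,"tz": 0,"ax": 0,"ay": 0,"az": 0,"claw": 0.47},
])

```text
time_s: 24.2
position: [638.7, -10.4, 13.4]
orientation: [0.001, 0.712, -0.703, -0.001]
force: [-3.3, -5.4, 3.3]
grip_width: 40.2
grip_force: 3.0
```

>>> step_arm([
  {"tx": 0.012,"ty": 0,"tz": 0,"ax": 0,"ay": 0,"az": 0,"claw": 0.47},
  {"tx": 0.03,"ty": 0,"tz": 0,"ax": 0,"ay": 0,"az": 0,"claw": 0.47},
  {"tx": 0.05,"ty": 0,"tz": -0.05,"ax": 0,"ay": 0,"az": 0,"claw": 0.47},
  {"tx": 0.09,"ty": 0,"tz": -0.09,"ax": 0,"ay": 0,"az": 0,"claw": 0.47},
  {"tx": 0.13,"ty": 0,"tz": -0.12,"ax": 0,"ay": 0,"az": 0,"claw": 0.47},
  {"tx": 0.13,"ty": 0,"tz": -0.12,"ax": 0,"ay": 0,"az": 0,"claw": 0.47},
])

```text
time_s: 24.8
position: [643.9, -144.0, 138.4]
orientation: [-0.002, 0.711, -0.703, 0.003]
force: [-0.5, -0.3, -0.8]
grip_width: 40.2
grip_force: 0.0
```

Run:
```python
from h import *
d=grab('top','t5.png');h=cakes(d,(190,115,365,235));blk(d)
for c in h:print(np.round(c,1),ray(d,c[0],c[1],26).round(1))
g=cv2.imread('pics/t5.png');cv2.imwrite('pics/c7.png',cv2.resize(g[125:185,185:300],None,fx=6,fy=6,interpolation=cv2.INTER_CUBIC))
```

```text
handle 0  
[329.2 197.3  11.8 393.5] [ 494.9 -225.2   26. ]
```

View pics/c7.png

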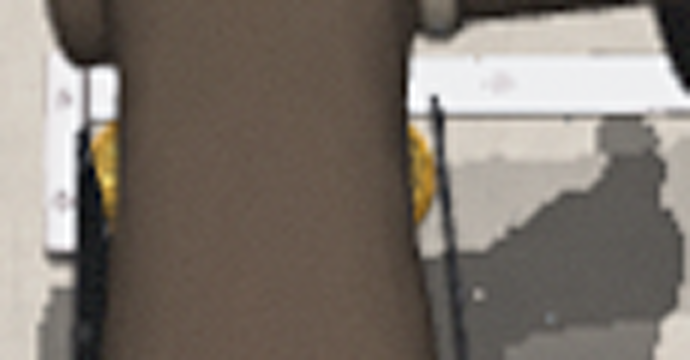

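The forearm hides the row in this view; only the edges of A and B show, at (105,175) and (423,175). I check after swinging over to the block.

>>> step_arm([
  {"tx": -0.03,"ty": 0,"tz": -0.01,"ax": 0,"ay": 0,"az": 0.798,"claw": 0.6},
  {"tx": -0.06,"ty": 0,"tz": -0.01,"ax": 0,"ay": 0,"az": 0.798,"claw": 0.6},
  {"tx": -0.1,"ty": 0,"tz": -0.01,"ax": 0,"ay": 0,"az": 0.798,"claw": 0.6},
  {"tx": -0.14,"ty": 0,"tz": -0.01,"ax": 0,"ay": 0,"az": 0.798,"claw": 0.6},
  {"tx": -0.18,"ty": 0,"tz": -0.01,"ax": 0,"ay": 0,"az": 0.798,"claw": 0.6},
  {"tx": -0.22,"ty": 0,"tz": -0.01,"ax": 0,"ay": 0,"az": 0.798,"claw": 0.6},
  {"tx": -0.226,"ty": 0,"tz": -0.01,"ax": 0,"ay": 0,"az": 0.798,"claw": 0.6},
  {"tx": -0.226,"ty": 0,"tz": -0.01,"ax": 0,"ay": 0,"az": 0.798,"claw": 0.6},
  {"tx": -0.226,"ty": 0,"tz": -0.01,"ax": 0,"ay": 0,"az": 0.798,"claw": 0.6},
  {"tx": -0.226,"ty": 0,"tz": -0.01,"ax": 0,"ay": 0,"az": 0.798,"claw": 0.6},
  {"tx": -0.226,"ty": 0,"tz": -0.01,"ax": 0,"ay": 0,"az": 0.798,"claw": 0.6},
  {"tx": -0.226,"ty": 0,"tz": -0.01,"ax": 0,"ay": 0,"az": 0.798,"claw": 0.6},
  {"tx": -0.226,"ty": 0,"tz": -0.01,"ax": 0,"ay": 0,"az": 0.798,"claw": 0.6},
  {"tx": -0.226,"ty": 0,"tz": -0.01,"ax": 0,"ay": 0,"az": 0.798,"claw": 0.6},
])

```text
time_s: 26.25
position: [638.7, 86.3, 143.2]
orientation: [-0.0, 0.005, 1.0, -0.0]
force: [0.2, 0.1, -0.1]
grip_width: 51.1
grip_force: 0.0
```

Run:
```python
from h import *
plan(636.1,86.6,45.5,179.3)
d=grab('top','t5.png');h=cakes(d,(190,115,365,235));blk(d);e=grab('side');blk(e)
for c in h:print(np.round(c,1),ray(d,c[0],c[1],26).round(1))
for c in cakes(e,(165,140,330,250)):print('side',np.round(c,1))
```

```text
t 26.2 pos [638.7  86.3 143.2] cur yaw 179.4 | tx,ty,tz [0.0026 0.0002 0.0977] az 0.0011 dyaw -0.1
handle 88 [631.9  86.5  76.4] ((633.4031982421875, 87.02649688720703), (21.35774803161621, 35.02762222290039), 89.91474914550781)
handle 74 [632.5  91.4  74.2] ((633.189697265625, 89.36183166503906), (24.604909896850586, 36.03140640258789), 89.33695220947266)
[329.2 197.5  11.8 392.5] [ 494.2 -225.3   26. ]
[209.9 154.5  11.6 342. ] [638.7 143.2  26. ]
[245.7 153.7  11.8 369. ] [638.5  30.5  26. ]
side [201.3 214.5  11.3 275. ]
side [295.3 166.4   9.9 236. ]
side [312.  147.5  16.4 325.5]
```

>>> step_arm([
  {"tx": 0.0026,"ty": 0,"tz": 0.03,"ax": 0,"ay": 0,"az": 0,"claw": 0.6},
  {"tx": 0.0026,"ty": 0,"tz": 0.06,"ax": 0,"ay": 0,"az": 0,"claw": 0.6},
  {"tx": 0.0026,"ty": 0,"tz": 0.085,"ax": 0,"ay": 0,"az": 0,"claw": 0.6},
  {"tx": 0.0026,"ty": 0,"tz": 0.097,"ax": 0,"ay": 0,"az": 0,"claw": 0.6},
  {"tx": 0.0026,"ty": 0,"tz": 0.097,"ax": 0,"ay": 0,"az": 0,"claw": 0.4},
  {"tx": 0.0026,"ty": 0,"tz": 0.097,"ax": 0,"ay": 0,"az": 0,"claw": 0.3},
  {"tx": 0.0026,"ty": 0,"tz": 0.097,"ax": 0,"ay": 0,"az": 0,"claw": 0.2},
  {"tx": 0.0026,"ty": 0,"tz": 0.097,"ax": 0,"ay": 0,"az": 0,"claw": 0.1},
  {"tx": 0.0026,"ty": 0,"tz": 0.097,"ax": 0,"ay": 0,"az": 0,"claw": 0},
  {"tx": 0.0026,"ty": 0,"tz": 0.097,"ax": 0,"ay": 0,"az": 0,"claw": 0},
  {"tx": 0.0026,"ty": 0,"tz": 0.097,"ax": 0,"ay": 0,"az": 0,"claw": 0},
])

```text
time_s: 27.45
position: [637.1, 86.2, 48.1]
orientation: [0.001, 0.006, 1.0, 0.0]
force: [-1.8, -3.8, 6.4]
grip_width: 21.4
grip_force: 60.3
```

>>> step_arm([
  {"tx": 0,"ty": -0.0003,"tz": -0.01,"ax": 0,"ay": 0,"az": 0,"claw": 0},
  {"tx": 0,"ty": -0.0003,"tz": -0.025,"ax": 0,"ay": 0,"az": 0,"claw": 0},
  {"tx": 0,"ty": -0.0003,"tz": -0.05,"ax": 0,"ay": 0,"az": 0,"claw": 0},
  {"tx": 0,"ty": -0.0003,"tz": -0.08,"ax": 0,"ay": 0,"az": 0,"claw": 0},
  {"tx": 0,"ty": -0.0003,"tz": -0.08,"ax": 0,"ay": 0,"az": 0,"claw": 0},
  {"tx": 0.001,"ty": -0.03,"tz": -0.08,"ax": 0,"ay": 0,"az": 0,"claw": 0},
  {"tx": 0.001,"ty": -0.07,"tz": -0.08,"ax": 0,"ay": 0,"az": 0,"claw": 0},
  {"tx": 0.001,"ty": -0.105,"tz": -0.08,"ax": 0,"ay": 0,"az": 0,"claw": 0},
  {"tx": 0.001,"ty": -0.118,"tz": -0.08,"ax": 0,"ay": 0,"az": 0,"claw": 0},
  {"tx": 0.001,"ty": -0.118,"tz": -0.08,"ax": 0,"ay": 0,"az": 0,"claw": 0},
  {"tx": 0.001,"ty": -0.118,"tz": -0.05,"ax": 0,"ay": 0,"az": 0,"claw": 0},
  {"tx": 0.001,"ty": -0.118,"tz": -0.025,"ax": 0,"ay": 0,"az": 0,"claw": 0},
  {"tx": 0.001,"ty": -0.118,"tz": -0.005,"ax": 0,"ay": 0,"az": 0,"claw": 0},
  {"tx": 0.001,"ty": -0.118,"tz": -0.004,"ax": 0,"ay": 0,"az": 0,"claw": 0},
  {"tx": 0.001,"ty": -0.118,"tz": -0.004,"ax": 0,"ay": 0,"az": 0,"claw": 0},
])

```text
time_s: 28.95
position: [633.7, -30.8, 50.4]
orientation: [-0.001, 0.006, 1.0, 0.0]
force: [-0.5, 0.2, -4.3]
grip_width: 20.7
grip_force: 61.1
```

Run:
```python
from h import *
plan(635.5,-28.3,48,179.3);s=observe();print(s['force'].round(1))
d=grab('top','t6.png');h=cakes(d,(190,115,365,235));e=grab('side','s6.png')
for c in h:print(np.round(c,1),ray(d,c[0],c[1],26).round(1))
a=cv2.imread('pics/t6.png')[120:200,190:300];b=cv2.imread('pics/s6.png')[130:230,165:275]
cv2.imwrite('pics/c8.png',np.hstack([cv2.resize(a,(396,288),interpolation=2),cv2.resize(b,(317,288),interpolation=2)]))
```

```text
t 28.9 pos [633.7 -30.8  50.4] cur yaw 179.3 | tx,ty,tz [-0.0018  0.0025  0.0024] az 0.0003 dyaw -0.0
[-0.5  0.2 -4.3]
[329.2 197.3  11.8 393.5] [ 494.9 -225.2   26. ]
[245.7 154.3  11.3 261.5] [636.7  30.7  26. ]
```

View pics/c8.png

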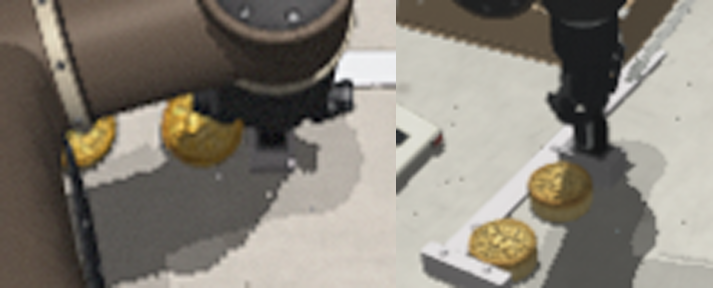

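A and B stand along the bar (right half (503,243), (560,190)), with the block just clear right of B. I creep up to B.

>>> step_arm([
  {"tx": -0.0015,"ty": 0.001,"tz": 0.001,"ax": 0,"ay": 0,"az": 0,"claw": 0},
  {"tx": -0.0015,"ty": 0.0015,"tz": 0.0018,"ax": 0,"ay": 0,"az": 0,"claw": 0},
  {"tx": -0.0015,"ty": 0.0015,"tz": 0.0018,"ax": 0,"ay": 0,"az": 0,"claw": 0},
])

```text
time_s: 29.35
position: [635.5, -30.0, 49.2]
orientation: [0.0, 0.006, 1.0, 0.0]
force: [-0.4, 0.5, -4.4]
grip_width: 21.3
grip_force: 61.1
```

>>> step_arm([
  {"tx": 0,"ty": 0.0005,"tz": 0,"ax": 0,"ay": 0,"az": 0,"claw": 0},
  {"tx": 0,"ty": 0.0005,"tz": 0,"ax": 0,"ay": 0,"az": 0,"claw": 0},
  {"tx": 0,"ty": 0.0005,"tz": 0,"ax": 0,"ay": 0,"az": 0,"claw": 0},
])

```text
time_s: 29.65
position: [635.4, -29.7, 49.1]
orientation: [-0.0, 0.006, 1.0, -0.0]
force: [0.4, -0.4, -3.9]
grip_width: 21.2
grip_force: 61.1
```

>>> step_arm([
  {"tx": 0,"ty": 0.001,"tz": 0.0005,"ax": 0,"ay": 0,"az": 0,"claw": 0},
  {"tx": 0,"ty": 0.001,"tz": 0.0005,"ax": 0,"ay": 0,"az": 0,"claw": 0},
  {"tx": 0,"ty": 0.001,"tz": 0.0005,"ax": 0,"ay": 0,"az": 0,"claw": 0},
])

```text
time_s: 29.95
position: [635.5, -28.6, 48.5]
orientation: [-0.0, 0.006, 1.0, -0.0]
force: [-0.5, 0.6, -4.9]
grip_width: 21.4
grip_force: 61.1
```

>>> step_arm([
  {"tx": 0,"ty": 0.0005,"tz": 0,"ax": 0,"ay": 0,"az": 0,"claw": 0},
  {"tx": 0,"ty": 0.0005,"tz": 0,"ax": 0,"ay": 0,"az": 0,"claw": 0},
  {"tx": 0,"ty": 0.0005,"tz": 0,"ax": 0,"ay": 0,"az": 0,"claw": 0},
])

```text
time_s: 30.25
position: [635.5, -28.1, 48.5]
orientation: [0.0, 0.006, 1.0, 0.0]
force: [0.0, 0.1, -4.3]
grip_width: 21.2
grip_force: 61.1
```

>>> step_arm([
  {"tx": 0,"ty": 0,"tz": 0.0008,"ax": 0,"ay": 0,"az": 0,"claw": 0},
  {"tx": 0,"ty": 0,"tz": 0.0008,"ax": 0,"ay": 0,"az": 0,"claw": 0},
  {"tx": 0,"ty": 0,"tz": 0.0008,"ax": 0,"ay": 0,"az": 0,"claw": 0.3},
  {"tx": 0,"ty": 0,"tz": 0.0008,"ax": 0,"ay": 0,"az": 0,"claw": 0.6},
  {"tx": 0,"ty": 0,"tz": 0.0008,"ax": 0,"ay": 0,"az": 0,"claw": 0.6},
  {"tx": 0,"ty": 0,"tz": 0.0008,"ax": 0,"ay": 0,"az": 0,"claw": 0.6},
  {"tx": 0,"ty": 0,"tz": -0.03,"ax": 0,"ay": 0,"az": 0,"claw": 0.6},
  {"tx": 0,"ty": 0,"tz": -0.07,"ax": 0,"ay": 0,"az": 0,"claw": 0.6},
  {"tx": 0,"ty": 0,"tz": -0.1,"ax": 0,"ay": 0,"az": 0,"claw": 0.47},
  {"tx": 0.03,"ty": -0.039,"tz": -0.1,"ax": 0,"ay": 0,"az": -0.1,"claw": 0.47},
  {"tx": 0.06,"ty": -0.078,"tz": -0.1,"ax": 0,"ay": 0,"az": -0.2,"claw": 0.47},
  {"tx": 0.09,"ty": -0.117,"tz": -0.1,"ax": 0,"ay": 0,"az": -0.3,"claw": 0.47},
  {"tx": 0.12,"ty": -0.156,"tz": -0.1,"ax": 0,"ay": 0,"az": -0.367,"claw": 0.47},
  {"tx": 0.15,"ty": -0.195,"tz": -0.1,"ax": 0,"ay": 0,"az": -0.367,"claw": 0.47},
  {"tx": 0.175,"ty": -0.228,"tz": -0.1,"ax": 0,"ay": 0,"az": -0.367,"claw": 0.47},
  {"tx": 0.185,"ty": -0.24,"tz": -0.1,"ax": 0,"ay": 0,"az": -0.367,"claw": 0.47},
  {"tx": 0.185,"ty": -0.24,"tz": -0.1,"ax": 0,"ay": 0,"az": -0.367,"claw": 0.47},
  {"tx": 0.185,"ty": -0.24,"tz": -0.1,"ax": 0,"ay": 0,"az": -0.367,"claw": 0.47},
  {"tx": 0.185,"ty": -0.24,"tz": -0.1,"ax": 0,"ay": 0,"az": -0.367,"claw": 0.47},
])

```text
time_s: 32.15
position: [448.4, -265.3, 148.6]
orientation: [0.0, -0.353, 0.935, -0.0]
force: [-0.5, 0.2, 0.1]
grip_width: 40.1
grip_force: 0.0
```

Run:
```python
from h import *
plan(448,-266,14,41.3)
d=grab('top','t7.png');h=cakes(d,(190,115,365,235));blk(d)
for c in h:print(np.round(c,1),ray(d,c[0],c[1],26).round(1))
for c in cakes(grab('side'),(165,140,330,250)):print('side',np.round(c,1))
```

```text
t 32.1 pos [ 448.4 -265.3  148.6] cur yaw -138.6 | tx,ty,tz [ 0.0008 -0.0002  0.1346] az 0.0009 dyaw -0.1
handle 35 [640.6 -26.8  77.5] ((640.592529296875, -26.799560546875), (18.15957260131836, 13.913300514221191), 88.6312255859375)
[210.  154.5  11.8 386. ] [638.8 143.   26. ]
[246.  154.   11.7 379.5] [637.5  29.9  26. ]
side [201.5 214.5  11.1 269.5]
side [221.6 194.5  10.7 265. ]
side [295.3 166.4   9.9 239. ]
side [312.  147.   16.3 312.5]
```

>>> step_arm([
  {"tx": 0.0005,"ty": 0,"tz": 0.05,"ax": 0,"ay": 0,"az": 0,"claw": 0.47},
  {"tx": 0.0005,"ty": 0,"tz": 0.1,"ax": 0,"ay": 0,"az": 0,"claw": 0.47},
  {"tx": 0.0005,"ty": 0,"tz": 0.125,"ax": 0,"ay": 0,"az": 0,"claw": 0.47},
  {"tx": 0.0005,"ty": 0,"tz": 0.135,"ax": 0,"ay": 0,"az": 0,"claw": 0.47},
  {"tx": -0.01,"ty": 0,"tz": 0.135,"ax": 0,"ay": 0,"az": 0,"claw": 0.47},
  {"tx": -0.02,"ty": 0,"tz": 0.135,"ax": 0,"ay": 0,"az": 0,"claw": 0.47},
  {"tx": -0.03,"ty": 0,"tz": 0.135,"ax": 0,"ay": 0,"az": 0,"claw": 0.47},
  {"tx": -0.042,"ty": 0,"tz": 0.135,"ax": 0,"ay": 0,"az": 0,"claw": 0.47},
  {"tx": -0.054,"ty": 0,"tz": 0.135,"ax": 0,"ay": 0,"az": 0,"claw": 0.47},
  {"tx": -0.066,"ty": 0,"tz": 0.135,"ax": 0,"ay": 0,"az": 0,"claw": 0.47},
  {"tx": -0.078,"ty": 0,"tz": 0.135,"ax": 0,"ay": 0,"az": 0,"claw": 0.47},
  {"tx": -0.09,"ty": 0,"tz": 0.135,"ax": 0,"ay": 0,"az": 0,"claw": 0.47},
  {"tx": -0.102,"ty": 0,"tz": 0.135,"ax": 0,"ay": 0,"az": 0,"claw": 0.47},
  {"tx": -0.114,"ty": 0,"tz": 0.135,"ax": 0,"ay": 0,"az": 0,"claw": 0.47},
  {"tx": -0.126,"ty": 0,"tz": 0.135,"ax": 0,"ay": 0,"az": 0,"claw": 0.47},
  {"tx": -0.138,"ty": 0,"tz": 0.135,"ax": 0,"ay": 0,"az": 0,"claw": 0.47},
  {"tx": -0.148,"ty": 0,"tz": 0.135,"ax": 0,"ay": 0,"az": 0,"claw": 0.47},
  {"tx": -0.155,"ty": 0,"tz": 0.135,"ax": 0,"ay": 0,"az": 0,"claw": 0.47},
  {"tx": -0.155,"ty": 0,"tz": 0.135,"ax": 0,"ay": 0,"az": 0,"claw": 0.47},
])

```text
time_s: 34.15
position: [564.9, -162.7, 13.3]
orientation: [0.0, -0.353, 0.935, 0.0]
force: [-0.1, -0.0, 0.1]
grip_width: 40.3
grip_force: 0.0
```

Run:
```python
from h import *
d=grab('top','t8.png');e=grab('side','s8.png')
a=cv2.imread('pics/t8.png')[120:220,190:330];b=cv2.imread('pics/s8.png')[120:220,165:305]
cv2.imwrite('pics/c9.png',cv2.resize(np.hstack([a,b]),None,fx=2.8,fy=2.8,interpolation=2))
for c in cakes(d,(190,115,365,235)):print(np.round(c,1),ray(d,c[0],c[1],26).round(1))
for c in cakes(e,(165,140,330,250)):print('side',np.round(c,1))
```

```text
side [201.5 214.5  11.1 268.5]
side [221.6 194.5  10.7 265. ]
side [257.8 171.5   9.9 242. ]
side [312.  149.   15.  278.5]
```

View pics/c9.png

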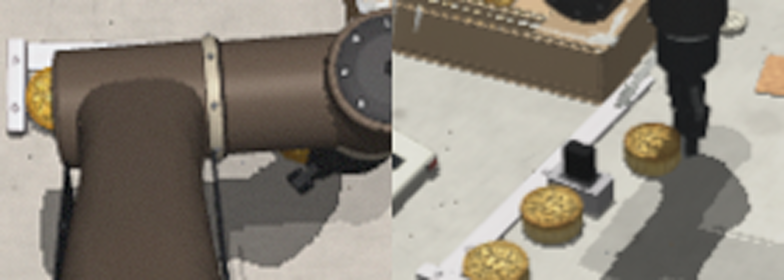

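Side half: C is ahead of the fingers at (655,145), the block stands between B (552,212) and C, and A and B are unmoved. On to the bar.

>>> step_arm([
  {"tx": -0.01,"ty": 0,"tz": 0,"ax": 0,"ay": 0,"az": 0,"claw": 0.47},
  {"tx": -0.02,"ty": 0,"tz": 0,"ax": 0,"ay": 0,"az": 0,"claw": 0.47},
  {"tx": -0.03,"ty": 0,"tz": 0,"ax": 0,"ay": 0,"az": 0,"claw": 0.47},
  {"tx": -0.038,"ty": 0,"tz": 0,"ax": 0,"ay": 0,"az": 0,"claw": 0.47},
  {"tx": -0.045,"ty": 0,"tz": 0,"ax": 0,"ay": 0,"az": 0,"claw": 0.47},
  {"tx": -0.05,"ty": 0,"tz": 0,"ax": 0,"ay": 0,"az": 0,"claw": 0.47},
  {"tx": -0.052,"ty": 0,"tz": 0,"ax": 0,"ay": 0,"az": 0,"claw": 0.47},
  {"tx": -0.052,"ty": 0,"tz": 0,"ax": 0,"ay": 0,"az": 0,"claw": 0.47},
])

```text
time_s: 35.05
position: [603.1, -128.9, 13.5]
orientation: [0.0, -0.353, 0.936, 0.0]
force: [-0.2, 0.1, -0.6]
grip_width: 40.0
grip_force: 0.0
```

>>> step_arm([
  {"tx": -0.002,"ty": 0,"tz": 0,"ax": 0,"ay": 0,"az": 0,"claw": 0.47},
  {"tx": -0.002,"ty": 0,"tz": 0,"ax": 0,"ay": 0,"az": 0,"claw": 0.47},
])

```text
time_s: 35.25
position: [604.4, -127.8, 13.5]
orientation: [0.0, -0.353, 0.936, 0.0]
force: [-0.1, 0.1, -0.5]
grip_width: 40.3
grip_force: 0.1
```

>>> step_arm([
  {"tx": -0.002,"ty": 0,"tz": 0,"ax": 0,"ay": 0,"az": 0,"claw": 0.47},
  {"tx": -0.002,"ty": 0,"tz": 0,"ax": 0,"ay": 0,"az": 0,"claw": 0.47},
])

```text
time_s: 35.45
position: [606.0, -126.5, 13.5]
orientation: [0.0, -0.353, 0.936, -0.0]
force: [-0.4, 0.2, -0.4]
grip_width: 40.0
grip_force: 0.2
```

>>> step_arm([
  {"tx": -0.0015,"ty": 0,"tz": 0,"ax": 0,"ay": 0,"az": 0,"claw": 0.47},
  {"tx": -0.0015,"ty": 0,"tz": 0,"ax": 0,"ay": 0,"az": 0,"claw": 0.47},
])

```text
time_s: 35.65
position: [607.2, -125.5, 13.5]
orientation: [0.0, -0.353, 0.936, -0.0]
force: [-0.5, -1.0, 0.2]
grip_width: 40.4
grip_force: 0.2
```

>>> step_arm([
  {"tx": -0.0015,"ty": 0,"tz": 0,"ax": 0,"ay": 0,"az": 0,"claw": 0.47},
  {"tx": -0.0015,"ty": 0,"tz": 0,"ax": 0,"ay": 0,"az": 0,"claw": 0.47},
])

```text
time_s: 35.85
position: [608.3, -124.4, 13.5]
orientation: [0.0, -0.353, 0.936, -0.0]
force: [-0.4, -0.1, -0.3]
grip_width: 40.1
grip_force: 0.2
```

>>> step_arm([
  {"tx": -0.0015,"ty": 0,"tz": 0,"ax": 0,"ay": 0,"az": 0,"claw": 0.47},
  {"tx": -0.0015,"ty": 0,"tz": 0,"ax": 0,"ay": 0,"az": 0,"claw": 0.47},
])

```text
time_s: 36.05
position: [609.5, -123.4, 13.5]
orientation: [0.0, -0.353, 0.936, -0.0]
force: [-0.7, -0.5, -1.3]
grip_width: 40.3
grip_force: 0.2
```

>>> step_arm([
  {"tx": 0.012,"ty": 0,"tz": 0,"ax": 0,"ay": 0,"az": 0,"claw": 0.47},
  {"tx": 0.03,"ty": 0,"tz": 0,"ax": 0,"ay": 0,"az": 0,"claw": 0.47},
  {"tx": 0.03,"ty": 0,"tz": -0.05,"ax": 0,"ay": 0,"az": 0,"claw": 0.47},
  {"tx": 0.03,"ty": 0,"tz": -0.1,"ax": 0,"ay": 0,"az": 0,"claw": 0.47},
  {"tx": 0.004,"ty": -0.025,"tz": -0.1,"ax": 0,"ay": 0,"az": -0.2,"claw": 0.47},
  {"tx": 0.004,"ty": -0.046,"tz": -0.1,"ax": 0,"ay": 0,"az": -0.431,"claw": 0.47},
  {"tx": 0.004,"ty": -0.046,"tz": -0.1,"ax": 0,"ay": 0,"az": -0.431,"claw": 0.47},
  {"tx": 0.004,"ty": -0.046,"tz": -0.1,"ax": 0,"ay": 0,"az": -0.431,"claw": 0.47},
  {"tx": 0.004,"ty": -0.046,"tz": -0.1,"ax": 0,"ay": 0,"az": -0.431,"claw": 0.47},
  {"tx": 0.004,"ty": -0.046,"tz": -0.1,"ax": 0,"ay": 0,"az": -0.431,"claw": 0.47},
  {"tx": 0.004,"ty": -0.046,"tz": -0.1,"ax": 0,"ay": 0,"az": -0.431,"claw": 0.47},
  {"tx": 0.004,"ty": -0.046,"tz": -0.1,"ax": 0,"ay": 0,"az": -0.431,"claw": 0.47},
])

```text
time_s: 37.25
position: [636.0, -161.3, 113.5]
orientation: [-0.0, 0.71, -0.704, -0.0]
force: [-0.3, 0.2, -0.1]
grip_width: 40.4
grip_force: 0.0
```

Run:
```python
from h import *
plan(637,-160,15,90.7)
d=grab('top','t9.png');blk(d)
for c in cakes(d,(190,115,365,235)):print(np.round(c,1),ray(d,c[0],c[1],26).round(1))
P=cloud(d).reshape(-1,3)
t=P[(P[:,2]>20)&(P[:,2]<120)&(P[:,0]>680)&(P[:,0]<900)&(P[:,1]<-120)&(P[:,1]>-300)];print('tray',t.min(0).round(0),t.max(0).round(0))
e=grab('side')
for c in cakes(e,(165,140,330,250)):print('side',np.round(c,1),ray(e,c[0],c[1],26).round(1))
```

```text
t 37.2 pos [ 636.  -161.3  113.5] cur yaw -89.5 | tx,ty,tz [-0.0013 -0.0011  0.0985] az -0.0016 dyaw 0.2
handle 55 [631.3 -24.4  77.2] ((630.3294677734375, -26.547815322875977), (18.162599563598633, 34.234893798828125), 88.62936401367188)
[208.5 154.   11.  223. ] [640.5 147.7  26. ]
[285.9 152.8  11.7 376.5] [638.4 -95.6  26. ]
tray [ 683. -300.   20.] [ 900. -167.  111.]
side [201.5 214.5  11.1 268.5] [638.1 144.8  26. ]
side [221.6 194.5  10.7 265. ] [634.8  33.9  26. ]
side [312.5 147.   15.8 320.5] [ 486.5 -354.7   26. ]
```

>>> step_arm([
  {"tx": -0.009,"ty": -0.002,"tz": 0.03,"ax": 0,"ay": 0,"az": -0.0015,"claw": 0.47},
  {"tx": -0.009,"ty": -0.002,"tz": 0.07,"ax": 0,"ay": 0,"az": -0.0015,"claw": 0.47},
  {"tx": -0.009,"ty": -0.002,"tz": 0.098,"ax": 0,"ay": 0,"az": -0.0015,"claw": 0.47},
  {"tx": -0.009,"ty": -0.002,"tz": 0.098,"ax": 0,"ay": 0,"az": -0.0015,"claw": 0.47},
  {"tx": -0.018,"ty": -0.002,"tz": 0.098,"ax": 0,"ay": 0,"az": -0.0015,"claw": 0.47},
  {"tx": -0.024,"ty": -0.002,"tz": 0.098,"ax": 0,"ay": 0,"az": -0.0015,"claw": 0.47},
  {"tx": -0.029,"ty": -0.002,"tz": 0.098,"ax": 0,"ay": 0,"az": -0.0015,"claw": 0.47},
  {"tx": -0.033,"ty": -0.002,"tz": 0.098,"ax": 0,"ay": 0,"az": -0.0015,"claw": 0.47},
  {"tx": -0.033,"ty": -0.002,"tz": 0.098,"ax": 0,"ay": 0,"az": -0.0015,"claw": 0.47},
])

```text
time_s: 38.25
position: [639.0, -126.9, 16.7]
orientation: [-0.001, 0.713, -0.701, 0.001]
force: [-0.2, -0.6, -1.0]
grip_width: 40.3
grip_force: 0.1
```

>>> step_arm([
  {"tx": -0.001,"ty": 0,"tz": 0,"ax": 0,"ay": 0,"az": 0,"claw": 0.47},
  {"tx": -0.001,"ty": 0,"tz": 0,"ax": 0,"ay": 0,"az": 0,"claw": 0.47},
])

```text
time_s: 38.45
position: [638.6, -126.7, 15.8]
orientation: [-0.0, 0.713, -0.701, 0.0]
force: [1.3, -0.1, -0.5]
grip_width: 40.1
grip_force: 0.4
```

>>> step_arm([
  {"tx": -0.0005,"ty": 0,"tz": 0,"ax": 0,"ay": 0,"az": 0,"claw": 0.47},
  {"tx": -0.0005,"ty": 0,"tz": 0,"ax": 0,"ay": 0,"az": 0,"claw": 0.47},
])

```text
time_s: 38.65
position: [638.5, -126.3, 15.6]
orientation: [-0.0, 0.713, -0.701, 0.0]
force: [1.3, -0.8, 1.0]
grip_width: 40.1
grip_force: 0.7
```

>>> step_arm([
  {"tx": -0.0005,"ty": 0,"tz": 0,"ax": 0,"ay": 0,"az": 0,"claw": 0.47},
  {"tx": -0.0005,"ty": 0,"tz": 0,"ax": 0,"ay": 0,"az": 0,"claw": 0.47},
])

```text
time_s: 38.85
position: [638.3, -125.8, 15.5]
orientation: [0.0, 0.713, -0.701, 0.0]
force: [1.1, -1.6, 1.1]
grip_width: 40.1
grip_force: 0.8
```

>>> step_arm([
  {"tx": -0.0005,"ty": 0,"tz": 0,"ax": 0,"ay": 0,"az": 0,"claw": 0.47},
  {"tx": -0.0005,"ty": 0,"tz": 0,"ax": 0,"ay": 0,"az": 0,"claw": 0.47},
])

```text
time_s: 39.05
position: [638.2, -125.2, 15.5]
orientation: [0.0, 0.713, -0.701, -0.0]
force: [0.5, -0.3, 1.2]
grip_width: 40.1
grip_force: 0.7
```

>>> step_arm([
  {"tx": -0.0003,"ty": 0,"tz": 0,"ax": 0,"ay": 0,"az": 0,"claw": 0.47},
  {"tx": -0.0003,"ty": 0,"tz": 0,"ax": 0,"ay": 0,"az": 0,"claw": 0.47},
  {"tx": -0.0003,"ty": 0,"tz": 0,"ax": 0,"ay": 0,"az": 0,"claw": 0.47},
])

```text
time_s: 39.35
position: [638.1, -124.8, 15.4]
orientation: [0.0, 0.713, -0.701, -0.0]
force: [0.9, -0.7, 1.5]
grip_width: 40.7
grip_force: 0.6
```

>>> step_arm([
  {"tx": -0.0003,"ty": 0,"tz": 0,"ax": 0,"ay": 0,"az": 0,"claw": 0.47},
  {"tx": -0.0003,"ty": 0,"tz": 0,"ax": 0,"ay": 0,"az": 0,"claw": 0.47},
  {"tx": -0.0003,"ty": 0,"tz": 0,"ax": 0,"ay": 0,"az": 0,"claw": 0.47},
])

```text
time_s: 39.65
position: [638.2, -124.6, 15.5]
orientation: [0.0, 0.713, -0.701, 0.0]
force: [1.2, -2.8, 0.2]
grip_width: 40.3
grip_force: 0.9
```

>>> step_arm([
  {"tx": 0,"ty": -0.001,"tz": 0,"ax": 0,"ay": 0,"az": 0,"claw": 0.47},
  {"tx": 0,"ty": -0.0015,"tz": 0,"ax": 0,"ay": 0,"az": 0,"claw": 0.47},
  {"tx": 0,"ty": -0.0015,"tz": 0,"ax": 0,"ay": 0,"az": 0,"claw": 0.47},
])

```text
time_s: 39.95
position: [639.2, -124.6, 15.3]
orientation: [0.0, 0.713, -0.701, -0.0]
force: [-1.0, -1.1, 1.4]
grip_width: 40.1
grip_force: 1.1
```

>>> step_arm([
  {"tx": 0,"ty": -0.0015,"tz": 0,"ax": 0,"ay": 0,"az": 0,"claw": 0.47},
  {"tx": 0,"ty": -0.0015,"tz": 0,"ax": 0,"ay": 0,"az": 0,"claw": 0.47},
])

```text
time_s: 40.15
position: [641.2, -124.7, 15.4]
orientation: [0.0, 0.713, -0.701, -0.0]
force: [-1.9, -3.9, 1.0]
grip_width: 40.1
grip_force: 1.6
```

>>> step_arm([
  {"tx": 0.01,"ty": 0.002,"tz": 0,"ax": 0,"ay": 0,"az": 0,"claw": 0.47},
  {"tx": 0.022,"ty": 0.002,"tz": 0,"ax": 0,"ay": 0,"az": 0,"claw": 0.47},
  {"tx": 0.022,"ty": 0.002,"tz": -0.04,"ax": 0,"ay": 0,"az": 0,"claw": 0.47},
  {"tx": 0.022,"ty": 0.002,"tz": -0.09,"ax": 0,"ay": 0,"az": 0,"claw": 0.47},
  {"tx": 0.022,"ty": 0.002,"tz": -0.125,"ax": 0,"ay": 0,"az": 0,"claw": 0.6},
  {"tx": -0.02,"ty": 0.004,"tz": -0.125,"ax": 0,"ay": 0,"az": 0.798,"claw": 0.6},
  {"tx": -0.06,"ty": 0.004,"tz": -0.125,"ax": 0,"ay": 0,"az": 0.798,"claw": 0.6},
  {"tx": -0.0965,"ty": 0.004,"tz": -0.125,"ax": 0,"ay": 0,"az": 0.798,"claw": 0.6},
  {"tx": -0.0965,"ty": 0.004,"tz": -0.125,"ax": 0,"ay": 0,"az": 0.798,"claw": 0.6},
  {"tx": -0.0965,"ty": 0.004,"tz": -0.125,"ax": 0,"ay": 0,"az": 0.798,"claw": 0.6},
  {"tx": -0.0965,"ty": 0.004,"tz": -0.125,"ax": 0,"ay": 0,"az": 0.798,"claw": 0.6},
  {"tx": -0.0965,"ty": 0.004,"tz": -0.125,"ax": 0,"ay": 0,"az": 0.798,"claw": 0.6},
  {"tx": -0.0965,"ty": 0.004,"tz": -0.125,"ax": 0,"ay": 0,"az": 0.798,"claw": 0.6},
  {"tx": -0.0965,"ty": 0.004,"tz": -0.125,"ax": 0,"ay": 0,"az": 0.798,"claw": 0.6},
  {"tx": -0.0965,"ty": 0.004,"tz": -0.125,"ax": 0,"ay": 0,"az": 0.798,"claw": 0.6},
  {"tx": -0.0965,"ty": 0.004,"tz": -0.125,"ax": 0,"ay": 0,"az": 0.798,"claw": 0.6},
  {"tx": -0.0965,"ty": 0.004,"tz": -0.125,"ax": 0,"ay": 0,"az": 0.798,"claw": 0.6},
])

```text
time_s: 41.85
position: [636.0, -28.7, 140.6]
orientation: [0.0, 0.006, 1.0, 0.0]
force: [0.2, 0.0, 0.2]
grip_width: 51.5
grip_force: 0.0
```

Run:
```python
from h import *
plan(635.5,-28,48.5,179.3)
d=grab('top','t10.png');blk(d)
for c in cakes(d,(190,115,365,235)):print(np.round(c,1),ray(d,c[0],c[1],26).round(1))
```

```text
t 41.9 pos [636.  -28.7 140.6] cur yaw 179.4 | tx,ty,tz [0.0005 0.0007 0.0921] az 0.0006 dyaw -0.1
handle 69 [627.2 -26.6  76.6] ((627.4689331054688, -26.508071899414062), (18.188814163208008, 27.131935119628906), 88.66838073730469)
[282.  153.   11.7 344.5] [638.  -83.4  26. ]
[209.9 154.7  11.7 346.5] [638.2 143.4  26. ]
[242.6 153.4  11.7 357. ] [639.9  40.3  26. ]
```

Run:
```python
from h import *
e=grab('side','s10.png');d=grab('top')
for c in cakes(e,(165,140,330,250)):print('side',np.round(c,1),ray(e,c[0],c[1],26).round(1))
h=cv2.cvtColor(d['pixels'],cv2.COLOR_RGB2HSV);m=cv2.inRange(h,(14,110,60),(32,255,255))
for v in range(142,168,3):
    r=np.where(m[v,195:300])[0]+195
    if len(r):
        s=np.split(r,np.where(np.diff(r)>3)[0]+1);print(v,[(int(a[0]),int(a[-1])) for a in s])
a=cv2.imread('pics/t10.png')[120:200,190:310];b=cv2.imread('pics/s10.png')[130:230,165:275]
cv2.imwrite('pics/c10.png',np.hstack([cv2.resize(a,(432,288),interpolation=2),cv2.resize(b,(317,288),interpolation=2)]))
```

```text
side [201.5 214.5  11.1 269. ] [638.1 144.8  26. ]
side [219.1 196.1  10.4 265.5] [637.4  44.8  26. ]
side [312.  147.5  16.4 323. ] [ 486.8 -350.9   26. ]
145 [(210, 216), (235, 243), (248, 250), (279, 281), (285, 290)]
148 [(201, 219), (234, 253), (272, 292)]
151 [(201, 220), (232, 253), (271, 293)]
154 [(201, 221), (232, 253), (271, 293)]
157 [(202, 221), (232, 253), (272, 292)]
160 [(202, 220), (233, 251), (273, 290)]
163 [(202, 203), (207, 218), (237, 249), (276, 287)]
166 [(208, 212)]
```

View pics/c10.png

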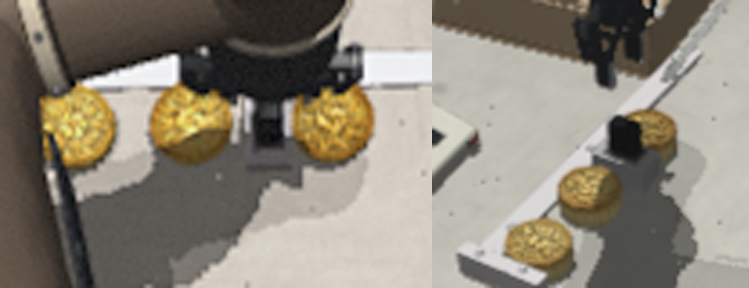

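Side and top agree that B was knocked about 10 mm towards A (top (190,122) in the crop). A, the block and C are still in place. With the block in gap 2, I slide B back up to it from its left side.

>>> step_arm([
  {"tx": -0.001,"ty": 0.03,"tz": 0,"ax": 0,"ay": 0,"az": -0.798,"claw": 0.47},
  {"tx": -0.001,"ty": 0.06,"tz": 0,"ax": 0,"ay": 0,"az": -0.798,"claw": 0.47},
  {"tx": -0.001,"ty": 0.1,"tz": 0,"ax": 0,"ay": 0,"az": -0.798,"claw": 0.47},
  {"tx": -0.001,"ty": 0.1207,"tz": 0,"ax": 0,"ay": 0,"az": -0.798,"claw": 0.47},
  {"tx": -0.001,"ty": 0.1207,"tz": 0,"ax": 0,"ay": 0,"az": -0.798,"claw": 0.47},
  {"tx": -0.001,"ty": 0.1207,"tz": 0,"ax": 0,"ay": 0,"az": -0.798,"claw": 0.47},
  {"tx": -0.001,"ty": 0.1207,"tz": 0,"ax": 0,"ay": 0,"az": -0.798,"claw": 0.47},
  {"tx": -0.001,"ty": 0.1207,"tz": 0,"ax": 0,"ay": 0,"az": -0.798,"claw": 0.47},
  {"tx": -0.001,"ty": 0.1207,"tz": 0,"ax": 0,"ay": 0,"az": -0.798,"claw": 0.47},
  {"tx": -0.001,"ty": 0.1207,"tz": 0,"ax": 0,"ay": 0,"az": -0.798,"claw": 0.47},
  {"tx": -0.001,"ty": 0.1207,"tz": 0,"ax": 0,"ay": 0,"az": -0.798,"claw": 0.47},
  {"tx": -0.001,"ty": 0.1207,"tz": 0,"ax": 0,"ay": 0,"az": -0.798,"claw": 0.47},
  {"tx": -0.001,"ty": 0.1207,"tz": 0,"ax": 0,"ay": 0,"az": -0.798,"claw": 0.47},
  {"tx": -0.001,"ty": 0.1207,"tz": 0,"ax": 0,"ay": 0,"az": -0.798,"claw": 0.47},
])

```text
time_s: 43.4
position: [637.8, 92.5, 140.5]
orientation: [-0.0, 0.712, -0.702, -0.0]
force: [-0.3, 0.9, 0.4]
grip_width: 40.2
grip_force: 0.0
```

Run:
```python
from h import *
plan(639,92,16,90.7)
d=grab('top');blk(d)
for c in cakes(d,(190,115,365,235)):print(np.round(c,1),ray(d,c[0],c[1],26).round(1))
```

```text
t 43.4 pos [637.8  92.5 140.5] cur yaw -89.2 | tx,ty,tz [ 0.0006 -0.0011  0.1245] az 0.001 dyaw -0.1
handle 82 [630.3 -26.5  77.2] ((630.6109008789062, -26.569278717041016), (18.17612648010254, 34.22687911987305), 88.6231689453125)
[210.  154.5  11.8 263. ] [638.8 143.   26. ]
[242.5 153.5  11.5 375. ] [639.5  40.7  26. ]
[281.9 153.1  11.5 378.5] [637.8 -83.1  26. ]
```

>>> step_arm([
  {"tx": 0.0005,"ty": -0.001,"tz": 0.04,"ax": 0,"ay": 0,"az": 0,"claw": 0.47},
  {"tx": 0.0005,"ty": -0.001,"tz": 0.07,"ax": 0,"ay": 0,"az": 0,"claw": 0.47},
  {"tx": 0.0005,"ty": -0.001,"tz": 0.09,"ax": 0,"ay": 0,"az": 0,"claw": 0.47},
  {"tx": 0.0005,"ty": -0.001,"tz": 0.11,"ax": 0,"ay": 0,"az": 0,"claw": 0.47},
  {"tx": 0.0005,"ty": -0.001,"tz": 0.124,"ax": 0,"ay": 0,"az": 0,"claw": 0.47},
  {"tx": 0.0005,"ty": -0.001,"tz": 0.124,"ax": 0,"ay": 0,"az": 0,"claw": 0.47},
])

```text
time_s: 44.05
position: [637.6, 91.6, 14.4]
orientation: [0.002, 0.712, -0.702, -0.001]
force: [-0.0, -0.9, -0.0]
grip_width: 40.0
grip_force: 0.0
```

>>> step_arm([
  {"tx": 0.005,"ty": 0,"tz": 0,"ax": 0,"ay": 0,"az": 0,"claw": 0.47},
  {"tx": 0.01,"ty": 0,"tz": 0,"ax": 0,"ay": 0,"az": 0,"claw": 0.47},
  {"tx": 0.014,"ty": 0,"tz": 0,"ax": 0,"ay": 0,"az": 0,"claw": 0.47},
  {"tx": 0.018,"ty": 0,"tz": 0,"ax": 0,"ay": 0,"az": 0,"claw": 0.47},
  {"tx": 0.021,"ty": 0,"tz": 0,"ax": 0,"ay": 0,"az": 0,"claw": 0.47},
  {"tx": 0.021,"ty": 0,"tz": 0,"ax": 0,"ay": 0,"az": 0,"claw": 0.47},
])

```text
time_s: 44.65
position: [639.3, 71.1, 17.4]
orientation: [-0.001, 0.713, -0.702, 0.0]
force: [-3.0, 3.1, 3.5]
grip_width: 40.2
grip_force: 2.1
```

>>> step_arm([
  {"tx": 0.001,"ty": 0,"tz": 0,"ax": 0,"ay": 0,"az": 0,"claw": 0.47},
  {"tx": 0.001,"ty": 0,"tz": 0,"ax": 0,"ay": 0,"az": 0,"claw": 0.47},
])

```text
time_s: 44.85
position: [639.3, 70.6, 17.3]
orientation: [-0.001, 0.713, -0.701, 0.0]
force: [-3.4, 4.7, 4.1]
grip_width: 40.1
grip_force: 3.1
```

Run:
```python
from h import *
d=grab('top','t11.png');blk(d)
h=cv2.cvtColor(d['pixels'],cv2.COLOR_RGB2HSV);m=cv2.inRange(h,(14,110,60),(32,255,255))
for v in range(145,166,3):
    r=np.where(m[v,195:300])[0]+195
    if len(r):
        s=np.split(r,np.where(np.diff(r)>3)[0]+1);print(v,[(int(a[0]),int(a[-1])) for a in s])
for c in cakes(d,(190,115,365,235)):print(np.round(c,1),ray(d,c[0],c[1],26).round(1))
e=grab('side')
for c in cakes(e,(165,140,330,250)):print('side',np.round(c,1),ray(e,c[0],c[1],26).round(1))
```

```text
handle 95 [626.6 -13.9  76.4] ((618.7432250976562, 21.744060516357422), (35.50599670410156, 125.71461486816406), 14.378280639648438)
145 [(244, 253), (275, 290)]
148 [(208, 213), (243, 255), (272, 292)]
151 [(203, 215), (241, 256), (271, 293)]
154 [(199, 219), (238, 256), (271, 293)]
157 [(199, 221), (238, 256), (272, 292)]
160 [(200, 220), (237, 254), (273, 290)]
163 [(203, 218), (240, 251), (276, 287)]
[210.  155.5  11.3 280.5] [635.6 143.   26. ]
[245.7 153.6  11.4 293.5] [639.1  30.6  26. ]
[281.9 153.1  11.5 377.5] [637.8 -83.1  26. ]
side [201.6 214.5  10.9 269. ] [637.7 144.5  26. ]
```

B is back at pixel 245.7, its earlier place, and touches the block. Back out and up, then fetch the block.

>>> step_arm([
  {"tx": -0.007,"ty": 0.001,"tz": 0,"ax": 0,"ay": 0,"az": 0,"claw": 0.47},
  {"tx": -0.015,"ty": 0.001,"tz": 0,"ax": 0,"ay": 0,"az": 0,"claw": 0.47},
  {"tx": -0.019,"ty": 0.001,"tz": 0,"ax": 0,"ay": 0,"az": 0,"claw": 0.47},
  {"tx": -0.019,"ty": 0.001,"tz": -0.02,"ax": 0,"ay": 0,"az": 0,"claw": 0.47},
  {"tx": -0.019,"ty": 0.001,"tz": -0.06,"ax": 0,"ay": 0,"az": 0,"claw": 0.47},
  {"tx": -0.019,"ty": 0.001,"tz": -0.1,"ax": 0,"ay": 0,"az": 0,"claw": 0.6},
  {"tx": -0.019,"ty": 0.001,"tz": -0.123,"ax": 0,"ay": 0,"az": 0.3,"claw": 0.6},
  {"tx": 0.02,"ty": 0.003,"tz": -0.123,"ax": 0,"ay": 0,"az": 0.798,"claw": 0.6},
  {"tx": 0.06,"ty": 0.003,"tz": -0.123,"ax": 0,"ay": 0,"az": 0.798,"claw": 0.6},
  {"tx": 0.098,"ty": 0.003,"tz": -0.123,"ax": 0,"ay": 0,"az": 0.798,"claw": 0.6},
  {"tx": 0.098,"ty": 0.003,"tz": -0.123,"ax": 0,"ay": 0,"az": 0.798,"claw": 0.6},
  {"tx": 0.098,"ty": 0.003,"tz": -0.123,"ax": 0,"ay": 0,"az": 0.798,"claw": 0.6},
  {"tx": 0.098,"ty": 0.003,"tz": -0.123,"ax": 0,"ay": 0,"az": 0.798,"claw": 0.6},
  {"tx": 0.098,"ty": 0.003,"tz": -0.123,"ax": 0,"ay": 0,"az": 0.798,"claw": 0.6},
  {"tx": 0.098,"ty": 0.003,"tz": -0.123,"ax": 0,"ay": 0,"az": 0.798,"claw": 0.6},
  {"tx": 0.098,"ty": 0.003,"tz": -0.123,"ax": 0,"ay": 0,"az": 0.798,"claw": 0.6},
  {"tx": 0.098,"ty": 0.003,"tz": -0.123,"ax": 0,"ay": 0,"az": 0.798,"claw": 0.6},
  {"tx": 0.098,"ty": 0.003,"tz": -0.123,"ax": 0,"ay": 0,"az": 0.798,"claw": 0.6},
])

```text
time_s: 46.75
position: [637.8, -27.7, 139.3]
orientation: [-0.0, 0.005, 1.0, -0.0]
force: [-0.7, 0.5, -0.5]
grip_width: 51.2
grip_force: 0.0
```

Run:
```python
from h import *
plan(635.5,-28,48.5,179.3)
d=grab('top','t12.png');blk(d)
for c in cakes(d,(190,115,365,235)):print(np.round(c,1),ray(d,c[0],c[1],26).round(1))
```

```text
t 46.8 pos [637.8 -27.7 139.3] cur yaw 179.4 | tx,ty,tz [ 0.0022 -0.0003  0.0908] az 0.001 dyaw -0.1
handle 71 [627.7 -26.6  76.6] ((628.8929443359375, -26.540775299072266), (18.169443130493164, 30.481130599975586), 88.69023132324219)
[209.5 154.5  12.1 361.5] [638.9 144.5  26. ]
[282.2 153.3  11.5 353. ] [637. -84.  26.]
[245.2 153.6  11.4 346.5] [638.9  32.4  26. ]
```

>>> step_arm([
  {"tx": 0.002,"ty": 0,"tz": 0.03,"ax": 0,"ay": 0,"az": 0,"claw": 0.6},
  {"tx": 0.002,"ty": 0,"tz": 0.06,"ax": 0,"ay": 0,"az": 0,"claw": 0.6},
  {"tx": 0.002,"ty": 0,"tz": 0.085,"ax": 0,"ay": 0,"az": 0,"claw": 0.6},
  {"tx": 0.002,"ty": 0,"tz": 0.09,"ax": 0,"ay": 0,"az": 0,"claw": 0.6},
  {"tx": 0.002,"ty": 0,"tz": 0.09,"ax": 0,"ay": 0,"az": 0,"claw": 0.4},
  {"tx": 0.002,"ty": 0,"tz": 0.09,"ax": 0,"ay": 0,"az": 0,"claw": 0.3},
  {"tx": 0.002,"ty": 0,"tz": 0.09,"ax": 0,"ay": 0,"az": 0,"claw": 0.2},
  {"tx": 0.002,"ty": 0,"tz": 0.09,"ax": 0,"ay": 0,"az": 0,"claw": 0.1},
  {"tx": 0.002,"ty": 0,"tz": 0.09,"ax": 0,"ay": 0,"az": 0,"claw": 0},
  {"tx": 0.002,"ty": 0,"tz": 0.09,"ax": 0,"ay": 0,"az": 0,"claw": 0},
  {"tx": 0.002,"ty": 0,"tz": 0.09,"ax": 0,"ay": 0,"az": 0,"claw": 0},
])

```text
time_s: 47.9
position: [636.8, -27.8, 51.1]
orientation: [0.001, 0.004, 1.0, 0.0]
force: [0.0, -0.5, 6.3]
grip_width: 20.8
grip_force: 60.3
```

>>> step_arm([
  {"tx": 0,"ty": 0,"tz": -0.005,"ax": 0,"ay": 0,"az": 0,"claw": 0},
  {"tx": 0,"ty": 0,"tz": -0.012,"ax": 0,"ay": 0,"az": 0,"claw": 0},
  {"tx": 0,"ty": 0,"tz": -0.025,"ax": 0,"ay": 0,"az": 0,"claw": 0},
  {"tx": 0,"ty": 0,"tz": -0.05,"ax": 0,"ay": 0,"az": 0,"claw": 0},
  {"tx": 0,"ty": 0,"tz": -0.09,"ax": 0,"ay": 0,"az": 0,"claw": 0},
  {"tx": 0,"ty": 0,"tz": -0.09,"ax": 0,"ay": 0,"az": 0,"claw": 0},
  {"tx": 0,"ty": 0,"tz": -0.09,"ax": 0,"ay": 0,"az": 0,"claw": 0},
])

```text
time_s: 48.6
position: [636.2, -27.6, 141.2]
orientation: [0.001, 0.005, 1.0, 0.001]
force: [-0.6, -0.6, -5.4]
grip_width: 20.6
grip_force: 59.3
```

Run:
```python
from h import *
plan(498.3,-382.3,145,13.4)
d=grab('top','t13.png')
for c in cakes(d,(190,115,365,235)):print(np.round(c,1),ray(d,c[0],c[1],26).round(1))
# mat now bare: measure again
h=cv2.cvtColor(d['pixels'],cv2.COLOR_RGB2HSV)
m=np.zeros(h.shape[:2],np.uint8);m[165:228,350:410]=cv2.inRange(h,(5,90,60),(20,255,255))[165:228,350:410]
c=max(cv2.findContours(m,0,2)[0],key=cv2.contourArea);r=cv2.minAreaRect(c);W=[ray(d,*b,4)[:2].round(1) for b in cv2.boxPoints(r)];print(cv2.contourArea(c),r[1]);print('mat',ray(d,*r[0],4).round(1),W)
M=cv2.moments(m,True);print(ray(d,M['m10']/M['m00'],M['m01']/M['m00'],4).round(1))
```

```text
t 48.6 pos [636.2 -27.6 141.2] cur yaw 179.5 | tx,ty,tz [ 0.1345 -0.3559 -0.0045] az -0.1216 dyaw 13.9
[282.2 152.9  11.8 362. ] [638.4 -84.   26. ]
[245.1 153.3  11.5 348.5] [639.8  32.4  26. ]
[209.9 154.7  11.7 351. ] [638.2 143.4  26. ]
996.0 (37.923152923583984, 28.2730655670166)
mat [ 498.3 -382.3    4. ] [array([ 544.8, -325.3]), array([ 568.3, -412.3]), array([ 452.3, -438.7]), array([ 429.3, -352.7])]
[ 498.  -382.2    4. ]
```

>>> step_arm([
  {"tx": 0.013,"ty": -0.035,"tz": 0,"ax": 0,"ay": 0,"az": -0.03,"claw": 0},
  {"tx": 0.026,"ty": -0.07,"tz": 0,"ax": 0,"ay": 0,"az": -0.06,"claw": 0},
  {"tx": 0.039,"ty": -0.105,"tz": 0,"ax": 0,"ay": 0,"az": -0.09,"claw": 0},
  {"tx": 0.052,"ty": -0.14,"tz": 0,"ax": 0,"ay": 0,"az": -0.1216,"claw": 0},
  {"tx": 0.065,"ty": -0.175,"tz": 0,"ax": 0,"ay": 0,"az": -0.1216,"claw": 0},
  {"tx": 0.078,"ty": -0.21,"tz": 0,"ax": 0,"ay": 0,"az": -0.1216,"claw": 0},
  {"tx": 0.091,"ty": -0.245,"tz": 0,"ax": 0,"ay": 0,"az": -0.1216,"claw": 0},
  {"tx": 0.104,"ty": -0.28,"tz": 0,"ax": 0,"ay": 0,"az": -0.1216,"claw": 0},
  {"tx": 0.117,"ty": -0.315,"tz": 0,"ax": 0,"ay": 0,"az": -0.1216,"claw": 0},
  {"tx": 0.126,"ty": -0.342,"tz": 0,"ax": 0,"ay": 0,"az": -0.1216,"claw": 0},
  {"tx": 0.13,"ty": -0.3545,"tz": 0,"ax": 0,"ay": 0,"az": -0.1216,"claw": 0},
  {"tx": 0.13,"ty": -0.3545,"tz": 0,"ax": 0,"ay": 0,"az": -0.1216,"claw": 0},
  {"tx": 0.13,"ty": -0.3545,"tz": 0.04,"ax": 0,"ay": 0,"az": -0.1216,"claw": 0},
  {"tx": 0.13,"ty": -0.3545,"tz": 0.07,"ax": 0,"ay": 0,"az": -0.1216,"claw": 0},
  {"tx": 0.13,"ty": -0.3545,"tz": 0.081,"ax": 0,"ay": 0,"az": -0.1216,"claw": 0},
  {"tx": 0.13,"ty": -0.3545,"tz": 0.081,"ax": 0,"ay": 0,"az": -0.1216,"claw": 0},
  {"tx": 0.13,"ty": -0.3545,"tz": 0.081,"ax": 0,"ay": 0,"az": -0.1216,"claw": 0},
])

```text
time_s: 50.35
position: [503.3, -380.8, 59.0]
orientation: [0.0, -0.117, 0.993, -0.0]
force: [-1.1, -0.1, -4.2]
grip_width: 21.1
grip_force: 60.5
```

Run:
```python
from h import *
plan(503,-381,55.1,13.4)
d=grab('top')
for c in cakes(d,(190,115,365,235)):print(np.round(c,1),ray(d,c[0],c[1],26).round(1))
for n in('side',):
  e=grab(n);P=cloud(e).reshape(-1,3)
  t=P[(abs(P[:,0]-498)<55)&(abs(P[:,1]+382)<45)&(P[:,2]>30)&(P[:,2]<44)];print(n,len(t),cv2.minAreaRect(t[:,:2].astype(np.float32)),t.mean(0).round(1))
```

```text
t 50.4 pos [ 503.3 -380.8   59. ] cur yaw -166.5 | tx,ty,tz [ 0.0003 -0.0001  0.0039] az 0.0006 dyaw -0.1
[210.  154.5  11.8 385. ] [638.8 143.   26. ]
[245.3 153.4  11.6 374. ] [639.5  31.9  26. ]
[282.1 152.8  11.9 379. ] [638.6 -83.7  26. ]
side 115 ((500.2426452636719, -379.13909912109375), (70.5990219116211, 53.27776336669922), 13.868563652038574) [ 497.5 -369.5   38.3]
```

The row is not yet even: B reads about 2 mm too far left (143.0 / 31.9 / -83.7) because it jammed on the bar before reaching the block. I take the block back to gap 2 against C and slide B up to it properly.

>>> step_arm([
  {"tx": 0,"ty": 0,"tz": -0.05,"ax": 0,"ay": 0,"az": 0,"claw": 0},
  {"tx": 0,"ty": 0,"tz": -0.085,"ax": 0,"ay": 0,"az": 0,"claw": 0},
  {"tx": -0.022,"ty": 0.032,"tz": -0.085,"ax": 0,"ay": 0,"az": 0.03,"claw": 0},
  {"tx": -0.044,"ty": 0.064,"tz": -0.085,"ax": 0,"ay": 0,"az": 0.06,"claw": 0},
  {"tx": -0.066,"ty": 0.096,"tz": -0.085,"ax": 0,"ay": 0,"az": 0.09,"claw": 0},
  {"tx": -0.088,"ty": 0.128,"tz": -0.085,"ax": 0,"ay": 0,"az": 0.124,"claw": 0},
  {"tx": -0.11,"ty": 0.16,"tz": -0.085,"ax": 0,"ay": 0,"az": 0.124,"claw": 0},
  {"tx": -0.132,"ty": 0.192,"tz": -0.085,"ax": 0,"ay": 0,"az": 0.124,"claw": 0},
  {"tx": -0.154,"ty": 0.224,"tz": -0.085,"ax": 0,"ay": 0,"az": 0.124,"claw": 0},
  {"tx": -0.176,"ty": 0.256,"tz": -0.085,"ax": 0,"ay": 0,"az": 0.124,"claw": 0},
  {"tx": -0.196,"ty": 0.288,"tz": -0.085,"ax": 0,"ay": 0,"az": 0.124,"claw": 0},
  {"tx": -0.208,"ty": 0.307,"tz": -0.085,"ax": 0,"ay": 0,"az": 0.124,"claw": 0},
  {"tx": -0.2116,"ty": 0.3126,"tz": -0.085,"ax": 0,"ay": 0,"az": 0.124,"claw": 0},
  {"tx": -0.2116,"ty": 0.3126,"tz": -0.085,"ax": 0,"ay": 0,"az": 0.124,"claw": 0},
  {"tx": -0.2116,"ty": 0.3126,"tz": -0.085,"ax": 0,"ay": 0,"az": 0.124,"claw": 0},
  {"tx": -0.2116,"ty": 0.3126,"tz": -0.085,"ax": 0,"ay": 0,"az": 0.124,"claw": 0},
])

```text
time_s: 52.05
position: [635.4, -29.1, 143.7]
orientation: [0.0, 0.008, 1.0, -0.0]
force: [0.1, -0.9, -4.6]
grip_width: 21.1
grip_force: 61.2
```

Run:
```python
from h import *
plan(637.5,-27.1,52,179.5)
```

```text
t 52.0 pos [635.4 -29.1 143.7] cur yaw 179.1 | tx,ty,tz [-0.002   0.002   0.0917] az -0.0032 dyaw 0.4
```

>>> step_arm([
  {"tx": -0.002,"ty": 0.002,"tz": 0.02,"ax": 0,"ay": 0,"az": -0.003,"claw": 0},
  {"tx": -0.002,"ty": 0.002,"tz": 0.045,"ax": 0,"ay": 0,"az": -0.003,"claw": 0},
  {"tx": -0.002,"ty": 0.002,"tz": 0.05,"ax": 0,"ay": 0,"az": -0.003,"claw": 0},
  {"tx": -0.002,"ty": 0.002,"tz": 0.05,"ax": 0,"ay": 0,"az": -0.003,"claw": 0},
  {"tx": -0.002,"ty": 0.002,"tz": 0.05,"ax": 0,"ay": 0,"az": -0.003,"claw": 0},
])

```text
time_s: 52.55
position: [638.5, -26.6, 94.6]
orientation: [0.001, 0.004, 1.0, -0.0]
force: [0.2, 0.7, -4.0]
grip_width: 21.2
grip_force: 61.0
```

>>> step_arm([
  {"tx": 0,"ty": -0.0005,"tz": 0,"ax": 0,"ay": 0,"az": 0,"claw": 0},
  {"tx": 0,"ty": -0.0005,"tz": 0.01,"ax": 0,"ay": 0,"az": 0,"claw": 0},
  {"tx": 0,"ty": -0.0005,"tz": 0.015,"ax": 0,"ay": 0,"az": 0,"claw": 0},
  {"tx": 0,"ty": -0.0005,"tz": 0.015,"ax": 0,"ay": 0,"az": 0,"claw": 0},
])

```text
time_s: 52.95
position: [637.0, -26.7, 77.3]
orientation: [-0.001, 0.004, 1.0, -0.0]
force: [-0.6, 0.0, -4.0]
grip_width: 21.0
grip_force: 61.2
```

>>> step_arm([
  {"tx": 0,"ty": 0,"tz": 0.01,"ax": 0,"ay": 0,"az": 0,"claw": 0},
  {"tx": 0,"ty": 0,"tz": 0.02,"ax": 0,"ay": 0,"az": 0,"claw": 0},
  {"tx": 0,"ty": 0,"tz": 0.026,"ax": 0,"ay": 0,"az": 0,"claw": 0},
  {"tx": 0,"ty": 0,"tz": 0.026,"ax": 0,"ay": 0,"az": 0,"claw": 0},
])

```text
time_s: 53.35
position: [637.6, -26.6, 51.7]
orientation: [-0.0, 0.004, 1.0, -0.0]
force: [-0.8, 0.3, -4.0]
grip_width: 20.8
grip_force: 61.2
```

>>> step_arm([
  {"tx": 0,"ty": -0.0006,"tz": 0,"ax": 0,"ay": 0,"az": 0,"claw": 0},
  {"tx": 0,"ty": -0.0006,"tz": 0,"ax": 0,"ay": 0,"az": 0,"claw": 0},
  {"tx": 0,"ty": -0.0006,"tz": 0,"ax": 0,"ay": 0,"az": 0,"claw": 0},
])

```text
time_s: 53.65
position: [637.9, -27.2, 52.5]
orientation: [0.0, 0.004, 1.0, 0.0]
force: [0.1, 0.6, -4.2]
grip_width: 20.6
grip_force: 61.2
```

>>> step_arm([
  {"tx": 0,"ty": -0.0003,"tz": 0.0006,"ax": 0,"ay": 0,"az": 0,"claw": 0},
  {"tx": 0,"ty": -0.0003,"tz": 0.001,"ax": 0,"ay": 0,"az": 0,"claw": 0},
  {"tx": 0,"ty": -0.0003,"tz": 0.001,"ax": 0,"ay": 0,"az": 0,"claw": 0},
])

```text
time_s: 53.95
position: [637.8, -27.5, 51.4]
orientation: [-0.0, 0.004, 1.0, 0.0]
force: [0.1, 0.1, -4.3]
grip_width: 21.2
grip_force: 61.2
```

>>> step_arm([
  {"tx": 0,"ty": 0,"tz": 0.001,"ax": 0,"ay": 0,"az": 0,"claw": 0},
  {"tx": 0,"ty": 0,"tz": 0.001,"ax": 0,"ay": 0,"az": 0,"claw": 0.3},
  {"tx": 0,"ty": 0,"tz": 0.001,"ax": 0,"ay": 0,"az": 0,"claw": 0.6},
  {"tx": 0,"ty": 0,"tz": 0.001,"ax": 0,"ay": 0,"az": 0,"claw": 0.6},
  {"tx": 0,"ty": 0,"tz": 0.001,"ax": 0,"ay": 0,"az": 0,"claw": 0.6},
  {"tx": 0,"ty": 0,"tz": -0.03,"ax": 0,"ay": 0,"az": 0,"claw": 0.6},
  {"tx": 0,"ty": 0,"tz": -0.07,"ax": 0,"ay": 0,"az": 0,"claw": 0.6},
  {"tx": 0,"ty": 0,"tz": -0.09,"ax": 0,"ay": 0,"az": -0.1,"claw": 0.47},
  {"tx": 0,"ty": 0.05,"tz": -0.09,"ax": 0,"ay": 0,"az": -0.796,"claw": 0.47},
  {"tx": 0,"ty": 0.1,"tz": -0.09,"ax": 0,"ay": 0,"az": -0.796,"claw": 0.47},
  {"tx": 0,"ty": 0.1195,"tz": -0.09,"ax": 0,"ay": 0,"az": -0.796,"claw": 0.47},
  {"tx": 0,"ty": 0.1195,"tz": -0.09,"ax": 0,"ay": 0,"az": -0.796,"claw": 0.47},
  {"tx": 0,"ty": 0.1195,"tz": -0.09,"ax": 0,"ay": 0,"az": -0.796,"claw": 0.47},
  {"tx": 0,"ty": 0.1195,"tz": -0.09,"ax": 0,"ay": 0,"az": -0.796,"claw": 0.47},
  {"tx": 0,"ty": 0.1195,"tz": -0.09,"ax": 0,"ay": 0,"az": -0.796,"claw": 0.47},
  {"tx": 0,"ty": 0.1195,"tz": -0.09,"ax": 0,"ay": 0,"az": -0.796,"claw": 0.47},
  {"tx": 0,"ty": 0.1195,"tz": -0.09,"ax": 0,"ay": 0,"az": -0.796,"claw": 0.47},
  {"tx": 0,"ty": 0.1195,"tz": -0.09,"ax": 0,"ay": 0,"az": -0.796,"claw": 0.47},
  {"tx": 0,"ty": 0.1195,"tz": -0.09,"ax": 0,"ay": 0,"az": -0.796,"claw": 0.47},
  {"tx": 0,"ty": 0.1195,"tz": -0.09,"ax": 0,"ay": 0,"az": -0.796,"claw": 0.47},
])

```text
time_s: 55.95
position: [638.8, 92.0, 141.6]
orientation: [-0.0, 0.711, -0.703, 0.0]
force: [1.0, -0.7, -0.3]
grip_width: 40.6
grip_force: 0.0
```

Run:
```python
from h import *
plan(637.5,88,15,90.7)
d=grab('top');blk(d)
for c in cakes(d,(190,115,365,235)):print(np.round(c,1),ray(d,c[0],c[1],26).round(1))
```

```text
t 56.0 pos [638.8  92.  141.6] cur yaw -89.4 | tx,ty,tz [0.004  0.0014 0.1266] az -0.001 dyaw 0.1
handle 85 [633.1 -26.3  76.6] ((632.6505737304688, -25.091711044311523), (21.21302032470703, 35.829833984375), 88.61361694335938)
[210.  154.5  11.8 268. ] [638.8 143.   26. ]
[245.3 153.5  11.6 376. ] [639.3  31.8  26. ]
[282.4 153.1  11.8 379.5] [637.8 -84.7  26. ]
```

>>> step_arm([
  {"tx": 0.002,"ty": 0.0015,"tz": 0.04,"ax": 0,"ay": 0,"az": 0,"claw": 0.47},
  {"tx": 0.002,"ty": 0.0015,"tz": 0.08,"ax": 0,"ay": 0,"az": 0,"claw": 0.47},
  {"tx": 0.002,"ty": 0.0015,"tz": 0.11,"ax": 0,"ay": 0,"az": 0,"claw": 0.47},
  {"tx": 0.002,"ty": 0.0015,"tz": 0.126,"ax": 0,"ay": 0,"az": 0,"claw": 0.47},
  {"tx": 0.002,"ty": 0.0015,"tz": 0.126,"ax": 0,"ay": 0,"az": 0,"claw": 0.47},
  {"tx": 0.01,"ty": 0.0015,"tz": 0.126,"ax": 0,"ay": 0,"az": 0,"claw": 0.47},
  {"tx": 0.016,"ty": 0.0015,"tz": 0.126,"ax": 0,"ay": 0,"az": 0,"claw": 0.47},
  {"tx": 0.019,"ty": 0.0015,"tz": 0.126,"ax": 0,"ay": 0,"az": 0,"claw": 0.47},
  {"tx": 0.019,"ty": 0.0015,"tz": 0.126,"ax": 0,"ay": 0,"az": 0,"claw": 0.47},
])

```text
time_s: 56.9
position: [638.1, 72.5, 16.7]
orientation: [-0.001, 0.711, -0.703, 0.0]
force: [-0.3, 0.4, 1.1]
grip_width: 40.2
grip_force: 0.0
```

>>> step_arm([
  {"tx": 0.002,"ty": 0,"tz": 0,"ax": 0,"ay": 0,"az": 0,"claw": 0.47},
  {"tx": 0.002,"ty": 0,"tz": 0,"ax": 0,"ay": 0,"az": 0,"claw": 0.47},
  {"tx": 0.002,"ty": 0,"tz": 0,"ax": 0,"ay": 0,"az": 0,"claw": 0.47},
])

```text
time_s: 57.2
position: [638.0, 71.2, 15.8]
orientation: [-0.0, 0.712, -0.702, 0.0]
force: [1.5, 0.9, 0.7]
grip_width: 40.2
grip_force: 0.4
```

>>> step_arm([
  {"tx": 0.0007,"ty": 0,"tz": 0,"ax": 0,"ay": 0,"az": 0,"claw": 0.47},
  {"tx": 0.0007,"ty": 0,"tz": 0,"ax": 0,"ay": 0,"az": 0,"claw": 0.47},
  {"tx": 0.0007,"ty": 0,"tz": 0,"ax": 0,"ay": 0,"az": 0,"claw": 0.47},
])

```text
time_s: 57.5
position: [638.0, 70.6, 15.7]
orientation: [-0.0, 0.712, -0.702, 0.0]
force: [1.0, 1.3, 1.8]
grip_width: 40.4
grip_force: 1.0
```

>>> step_arm([
  {"tx": 0.0007,"ty": 0,"tz": 0,"ax": 0,"ay": 0,"az": 0,"claw": 0.47},
  {"tx": 0.0007,"ty": 0,"tz": 0,"ax": 0,"ay": 0,"az": 0,"claw": 0.47},
  {"tx": 0.0007,"ty": 0,"tz": 0,"ax": 0,"ay": 0,"az": 0,"claw": 0.47},
])

```text
time_s: 57.8
position: [637.8, 69.7, 15.6]
orientation: [-0.0, 0.712, -0.702, 0.0]
force: [0.1, 2.9, 1.7]
grip_width: 40.2
grip_force: 1.2
```

>>> step_arm([
  {"tx": 0.0007,"ty": 0,"tz": 0,"ax": 0,"ay": 0,"az": 0,"claw": 0.47},
  {"tx": 0.0007,"ty": 0,"tz": 0,"ax": 0,"ay": 0,"az": 0,"claw": 0.47},
  {"tx": 0.0007,"ty": 0,"tz": 0,"ax": 0,"ay": 0,"az": 0,"claw": 0.47},
])

```text
time_s: 58.1
position: [637.7, 69.0, 15.6]
orientation: [-0.0, 0.712, -0.702, 0.0]
force: [1.3, 2.1, 1.7]
grip_width: 40.2
grip_force: 1.3
```

```bash
cat >> h.py <<'E'
def edges(d):
    h=cv2.cvtColor(d['pixels'],cv2.COLOR_RGB2HSV);m=cv2.inRange(h,(14,110,60),(32,255,255))
    for v in range(148,163,3):
        r=np.where(m[v,195:300])[0]+195
        s=np.split(r,np.where(np.diff(r)>3)[0]+1);print(v,[(int(a[0]),int(a[-1])) for a in s])
    for c in cakes(d,(190,115,365,235)):print(np.round(c,1),ray(d,c[0],c[1],26).round(1))
E
python3 - <<'E'
from h import *
d=grab('top');edges(d);blk(d)
E
```

```text
148 [(211, 213), (244, 256), (272, 292)]
151 [(204, 215), (242, 257), (271, 293)]
154 [(199, 219), (240, 257), (271, 293)]
157 [(199, 221), (238, 257), (272, 292)]
160 [(200, 220), (238, 255), (273, 291)]
[210.  155.5  11.1 265. ] [635.6 143.   26. ]
[247.1 153.9  11.5 301. ] [637.9  26.4  26. ]
[282.4 153.1  11.8 379.5] [637.8 -84.7  26. ]
handle 96 [629.2 -14.9  76.1] ((621.7238159179688, 22.032989501953125), (37.16055679321289, 125.24894714355469), 13.991446495056152)
```

>>> step_arm([
  {"tx": 0,"ty": -0.001,"tz": 0,"ax": 0,"ay": 0,"az": 0,"claw": 0.47},
  {"tx": 0,"ty": -0.0015,"tz": 0,"ax": 0,"ay": 0,"az": 0,"claw": 0.47},
  {"tx": 0,"ty": -0.0015,"tz": 0,"ax": 0,"ay": 0,"az": 0,"claw": 0.47},
])

```text
time_s: 58.45
position: [638.5, 68.7, 15.2]
orientation: [0.001, 0.712, -0.703, -0.0]
force: [-1.4, 2.5, 1.3]
grip_width: 40.2
grip_force: 1.2
```

>>> step_arm([
  {"tx": -0.006,"ty": 0.001,"tz": 0,"ax": 0,"ay": 0,"az": 0,"claw": 0.47},
  {"tx": -0.014,"ty": 0.001,"tz": 0,"ax": 0,"ay": 0,"az": 0,"claw": 0.47},
  {"tx": -0.018,"ty": 0.001,"tz": 0,"ax": 0,"ay": 0,"az": 0,"claw": 0.47},
  {"tx": -0.018,"ty": 0.001,"tz": -0.02,"ax": 0,"ay": 0,"az": 0,"claw": 0.47},
  {"tx": -0.018,"ty": 0.001,"tz": -0.06,"ax": 0,"ay": 0,"az": 0,"claw": 0.47},
  {"tx": -0.018,"ty": 0.001,"tz": -0.1,"ax": 0,"ay": 0,"az": 0,"claw": 0.6},
  {"tx": -0.018,"ty": 0.001,"tz": -0.125,"ax": 0,"ay": 0,"az": 0.3,"claw": 0.6},
  {"tx": 0.02,"ty": 0.003,"tz": -0.125,"ax": 0,"ay": 0,"az": 0.798,"claw": 0.6},
  {"tx": 0.06,"ty": 0.003,"tz": -0.125,"ax": 0,"ay": 0,"az": 0.798,"claw": 0.6},
  {"tx": 0.096,"ty": 0.003,"tz": -0.125,"ax": 0,"ay": 0,"az": 0.798,"claw": 0.6},
  {"tx": 0.096,"ty": 0.003,"tz": -0.125,"ax": 0,"ay": 0,"az": 0.798,"claw": 0.6},
  {"tx": 0.096,"ty": 0.003,"tz": -0.125,"ax": 0,"ay": 0,"az": 0.798,"claw": 0.6},
  {"tx": 0.096,"ty": 0.003,"tz": -0.125,"ax": 0,"ay": 0,"az": 0.798,"claw": 0.6},
  {"tx": 0.096,"ty": 0.003,"tz": -0.125,"ax": 0,"ay": 0,"az": 0.798,"claw": 0.6},
  {"tx": 0.096,"ty": 0.003,"tz": -0.125,"ax": 0,"ay": 0,"az": 0.798,"claw": 0.6},
  {"tx": 0.096,"ty": 0.003,"tz": -0.125,"ax": 0,"ay": 0,"az": 0.798,"claw": 0.6},
  {"tx": 0.096,"ty": 0.003,"tz": -0.125,"ax": 0,"ay": 0,"az": 0.798,"claw": 0.6},
  {"tx": 0.096,"ty": 0.003,"tz": -0.125,"ax": 0,"ay": 0,"az": 0.798,"claw": 0.6},
])

```text
time_s: 60.25
position: [637.3, -26.8, 140.4]
orientation: [-0.0, 0.007, 1.0, -0.0]
force: [-0.1, 0.0, 0.6]
grip_width: 51.0
grip_force: 0.0
```

Run:
```python
from h import *
plan(635,-27.7,49,179.3)
d=grab('top');edges(d);blk(d)
```

```text
t 60.2 pos [637.3 -26.8 140.4] cur yaw 179.3 | tx,ty,tz [ 0.0022 -0.0009  0.0914] az -0.0004 dyaw 0.0
148 [(201, 219), (237, 256), (272, 292)]
151 [(200, 220), (236, 257), (271, 293)]
154 [(200, 221), (235, 257), (271, 293)]
157 [(201, 221), (235, 256), (272, 292)]
160 [(201, 220), (237, 255), (273, 290)]
[282.4 153.1  11.8 350. ] [637.8 -84.7  26. ]
[246.1 153.8  11.5 351.5] [638.4  29.5  26. ]
[209.8 154.8  11.7 366.5] [638.  143.7  26. ]
handle 65 [628.9 -26.6  76.2] ((630.07373046875, -25.022926330566406), (21.208559036254883, 30.285001754760742), 88.66532897949219)
```

>>> step_arm([
  {"tx": 0.003,"ty": -0.0008,"tz": 0.03,"ax": 0,"ay": 0,"az": 0,"claw": 0.6},
  {"tx": 0.003,"ty": -0.0008,"tz": 0.06,"ax": 0,"ay": 0,"az": 0,"claw": 0.6},
  {"tx": 0.003,"ty": -0.0008,"tz": 0.085,"ax": 0,"ay": 0,"az": 0,"claw": 0.6},
  {"tx": 0.003,"ty": -0.0008,"tz": 0.091,"ax": 0,"ay": 0,"az": 0,"claw": 0.6},
  {"tx": 0.003,"ty": -0.0008,"tz": 0.091,"ax": 0,"ay": 0,"az": 0,"claw": 0.4},
  {"tx": 0.003,"ty": -0.0008,"tz": 0.091,"ax": 0,"ay": 0,"az": 0,"claw": 0.3},
  {"tx": 0.003,"ty": -0.0008,"tz": 0.091,"ax": 0,"ay": 0,"az": 0,"claw": 0.2},
  {"tx": 0.003,"ty": -0.0008,"tz": 0.091,"ax": 0,"ay": 0,"az": 0,"claw": 0.1},
  {"tx": 0.003,"ty": -0.0008,"tz": 0.091,"ax": 0,"ay": 0,"az": 0,"claw": 0},
  {"tx": 0.003,"ty": -0.0008,"tz": 0.091,"ax": 0,"ay": 0,"az": 0,"claw": 0},
  {"tx": 0.003,"ty": -0.0008,"tz": 0.091,"ax": 0,"ay": 0,"az": 0,"claw": 0},
])

```text
time_s: 61.4
position: [635.5, -27.6, 51.1]
orientation: [0.001, 0.006, 1.0, 0.0]
force: [-0.5, 2.2, 6.6]
grip_width: 21.0
grip_force: 60.2
```

>>> step_arm([
  {"tx": 0,"ty": 0,"tz": -0.005,"ax": 0,"ay": 0,"az": 0,"claw": 0},
  {"tx": 0,"ty": 0,"tz": -0.012,"ax": 0,"ay": 0,"az": 0,"claw": 0},
  {"tx": 0,"ty": 0,"tz": -0.025,"ax": 0,"ay": 0,"az": 0,"claw": 0},
  {"tx": 0,"ty": 0,"tz": -0.05,"ax": 0,"ay": 0,"az": 0,"claw": 0},
  {"tx": 0,"ty": 0,"tz": -0.09,"ax": 0,"ay": 0,"az": 0,"claw": 0},
  {"tx": 0,"ty": 0,"tz": -0.09,"ax": 0,"ay": 0,"az": 0,"claw": 0},
  {"tx": 0,"ty": 0,"tz": -0.09,"ax": 0,"ay": 0,"az": 0,"claw": 0},
])

```text
time_s: 62.1
position: [634.8, -27.7, 141.2]
orientation: [0.001, 0.006, 1.0, 0.001]
force: [-1.2, 0.4, -5.2]
grip_width: 20.9
grip_force: 59.3
```

Run:
```python
from h import *
plan(501,-381.3,140,13.4);edges(grab('top'))
```

```text
t 62.1 pos [634.8 -27.7 141.2] cur yaw 179.3 | tx,ty,tz [ 0.1294 -0.3552  0.0005] az -0.1231 dyaw 14.1
148 [(201, 219), (237, 256), (272, 292)]
151 [(201, 220), (236, 257), (271, 293)]
154 [(201, 221), (235, 257), (271, 293)]
157 [(201, 221), (235, 256), (272, 292)]
160 [(201, 220), (237, 255), (273, 290)]
[246.2 153.4  11.7 351.5] [639.4  29.1  26. ]
[282.2 152.9  11.8 354. ] [638.4 -84.   26. ]
[210.1 154.4  11.8 351. ] [639.  142.6  26. ]
```

The row now reads 142.6 / 29.1 / -84.0, evenly spaced. Now take the block home.

>>> step_arm([
  {"tx": 0.013,"ty": -0.035,"tz": 0,"ax": 0,"ay": 0,"az": -0.03,"claw": 0},
  {"tx": 0.026,"ty": -0.07,"tz": 0,"ax": 0,"ay": 0,"az": -0.06,"claw": 0},
  {"tx": 0.039,"ty": -0.105,"tz": 0,"ax": 0,"ay": 0,"az": -0.09,"claw": 0},
  {"tx": 0.052,"ty": -0.14,"tz": 0,"ax": 0,"ay": 0,"az": -0.123,"claw": 0},
  {"tx": 0.065,"ty": -0.175,"tz": 0,"ax": 0,"ay": 0,"az": -0.123,"claw": 0},
  {"tx": 0.078,"ty": -0.21,"tz": 0,"ax": 0,"ay": 0,"az": -0.123,"claw": 0},
  {"tx": 0.091,"ty": -0.245,"tz": 0,"ax": 0,"ay": 0,"az": -0.123,"claw": 0},
  {"tx": 0.104,"ty": -0.28,"tz": 0,"ax": 0,"ay": 0,"az": -0.123,"claw": 0},
  {"tx": 0.117,"ty": -0.315,"tz": 0,"ax": 0,"ay": 0,"az": -0.123,"claw": 0},
  {"tx": 0.126,"ty": -0.342,"tz": 0,"ax": 0,"ay": 0,"az": -0.123,"claw": 0},
  {"tx": 0.1294,"ty": -0.3552,"tz": 0,"ax": 0,"ay": 0,"az": -0.123,"claw": 0},
  {"tx": 0.1294,"ty": -0.3552,"tz": 0,"ax": 0,"ay": 0,"az": -0.123,"claw": 0},
  {"tx": 0.1294,"ty": -0.3552,"tz": 0.04,"ax": 0,"ay": 0,"az": -0.123,"claw": 0},
  {"tx": 0.1294,"ty": -0.3552,"tz": 0.07,"ax": 0,"ay": 0,"az": -0.123,"claw": 0},
  {"tx": 0.1294,"ty": -0.3552,"tz": 0.081,"ax": 0,"ay": 0,"az": -0.123,"claw": 0},
  {"tx": 0.1294,"ty": -0.3552,"tz": 0.083,"ax": 0,"ay": 0,"az": -0.123,"claw": 0},
  {"tx": 0.1294,"ty": -0.3552,"tz": 0.083,"ax": 0,"ay": 0,"az": -0.123,"claw": 0},
])

```text
time_s: 63.85
position: [501.3, -381.0, 56.6]
orientation: [-0.0, -0.117, 0.993, -0.0]
force: [-0.5, -0.3, -3.5]
grip_width: 21.1
grip_force: 60.5
```

>>> step_arm([
  {"tx": 0,"ty": 0,"tz": 0.002,"ax": 0,"ay": 0,"az": 0,"claw": 0},
  {"tx": 0,"ty": 0,"tz": 0.0025,"ax": 0,"ay": 0,"az": 0,"claw": 0},
  {"tx": 0,"ty": 0,"tz": 0.0025,"ax": 0,"ay": 0,"az": 0,"claw": 0},
])

```text
time_s: 64.15
position: [501.7, -381.5, 55.0]
orientation: [0.001, -0.117, 0.993, -0.0]
force: [1.9, 3.4, 1.3]
grip_width: 21.0
grip_force: 61.3
```

Standing on the mat. Release, lift and step aside for a clear view.

>>> step_arm([
  {"tx": 0,"ty": 0,"tz": 0,"ax": 0,"ay": 0,"az": 0,"claw": 0.3},
  {"tx": 0,"ty": 0,"tz": 0,"ax": 0,"ay": 0,"az": 0,"claw": 0.7},
  {"tx": 0,"ty": 0,"tz": 0,"ax": 0,"ay": 0,"az": 0,"claw": 0.7},
  {"tx": 0,"ty": 0,"tz": 0,"ax": 0,"ay": 0,"az": 0,"claw": 0.7},
  {"tx": 0,"ty": 0,"tz": -0.03,"ax": 0,"ay": 0,"az": 0,"claw": 0.7},
  {"tx": 0,"ty": 0,"tz": -0.07,"ax": 0,"ay": 0,"az": 0,"claw": 0.7},
  {"tx": 0,"ty": 0,"tz": -0.12,"ax": 0,"ay": 0,"az": 0,"claw": 0.7},
  {"tx": 0,"ty": 0,"tz": -0.17,"ax": 0,"ay": 0,"az": 0,"claw": 0.7},
  {"tx": 0.04,"ty": -0.03,"tz": -0.17,"ax": 0,"ay": 0,"az": 0,"claw": 0.7},
  {"tx": 0.08,"ty": -0.06,"tz": -0.17,"ax": 0,"ay": 0,"az": 0,"claw": 0.7},
  {"tx": 0.11,"ty": -0.1,"tz": -0.17,"ax": 0,"ay": 0,"az": 0,"claw": 0.7},
  {"tx": 0.13,"ty": -0.14,"tz": -0.17,"ax": 0,"ay": 0,"az": 0,"claw": 0.7},
  {"tx": 0.14,"ty": -0.18,"tz": -0.17,"ax": 0,"ay": 0,"az": 0,"claw": 0.7},
  {"tx": 0.14,"ty": -0.2,"tz": -0.17,"ax": 0,"ay": 0,"az": 0,"claw": 0.7},
  {"tx": 0.14,"ty": -0.2,"tz": -0.17,"ax": 0,"ay": 0,"az": 0,"claw": 0.7},
])

```text
time_s: 65.65
position: [410.0, -610.9, 222.2]
orientation: [-0.001, -0.115, 0.993, 0.001]
force: [-0.5, -0.2, 0.2]
grip_width: 60.2
grip_force: 0.0
```

Run:
```python
from h import *
d=grab('top','t20.png');edges(d);P=cloud(d).reshape(-1,3)
for lo,hi in((30,50),(66,90)):
    t=P[(abs(P[:,0]-498)<60)&(abs(P[:,1]+382)<60)&(P[:,2]>lo)&(P[:,2]<hi)];print(len(t),cv2.minAreaRect(t[:,:2].astype(np.float32)) if len(t)>4 else'')
cv2.imwrite('pics/c20.png',cv2.resize(cv2.imread('pics/t20.png')[120:260,110:410],None,fx=2.6,fy=2.6,interpolation=2))
plan(501.7,-381.5,55,13.4)
```

```text
148 [(201, 219), (237, 256), (272, 292)]
151 [(200, 220), (236, 257), (271, 293)]
154 [(199, 221), (235, 257), (271, 293)]
157 [(199, 221), (235, 256), (271, 292)]
160 [(200, 220), (237, 255), (273, 291)]
[210.  154.5  11.8 386. ] [638.8 143.   26. ]
[246.1 153.5  11.7 376.5] [639.2  29.4  26. ]
[282.1 152.8  11.9 379.5] [638.6 -83.7  26. ]
201 ((500.0912170410156, -378.05499267578125), (70.3050537109375, 42.538597106933594), 11.230709075927734)
100 ((499.78302001953125, -378.4057922363281), (35.62104797363281, 21.65204429626465), 14.026782035827637)
t 65.7 pos [ 410.2 -609.5  222.6] cur yaw -166.7 | tx,ty,tz [-0.1417  0.2006  0.1677] az -0.0009 dyaw 0.1
```

View pics/c20.png

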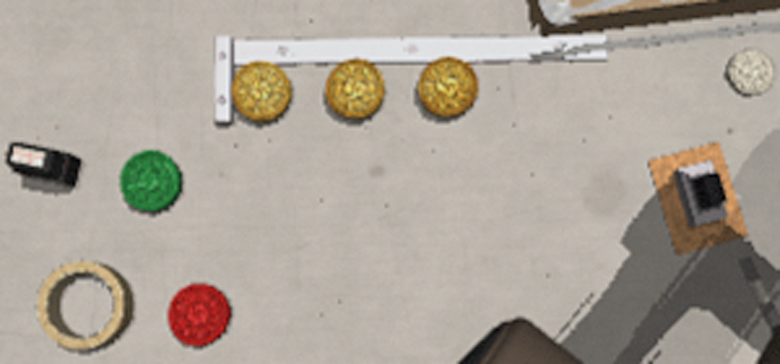

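The row is done: three cakes evenly spaced along the bar at (261,92), (355,90), (447,88), and stamp, tape and plate are untouched. The block on the mat (705,192) sits about 4 mm off the middle, so I correct that.

>>> step_arm([
  {"tx": -0.02,"ty": 0.04,"tz": 0,"ax": 0,"ay": 0,"az": 0,"claw": 0.7},
  {"tx": -0.05,"ty": 0.08,"tz": 0,"ax": 0,"ay": 0,"az": 0,"claw": 0.7},
  {"tx": -0.08,"ty": 0.12,"tz": 0,"ax": 0,"ay": 0,"az": 0,"claw": 0.7},
  {"tx": -0.11,"ty": 0.16,"tz": 0,"ax": 0,"ay": 0,"az": 0,"claw": 0.7},
  {"tx": -0.1415,"ty": 0.2,"tz": 0.03,"ax": 0,"ay": 0,"az": 0,"claw": 0.7},
  {"tx": -0.1415,"ty": 0.2,"tz": 0.07,"ax": 0,"ay": 0,"az": 0,"claw": 0.7},
  {"tx": -0.1415,"ty": 0.2,"tz": 0.07,"ax": 0,"ay": 0,"az": 0,"claw": 0.7},
  {"tx": -0.1415,"ty": 0.2,"tz": 0.07,"ax": 0,"ay": 0,"az": 0,"claw": 0.7},
])

```text
time_s: 66.5
position: [501.9, -380.9, 154.7]
orientation: [-0.001, -0.118, 0.993, -0.0]
force: [-0.5, 0.0, 1.2]
grip_width: 59.9
grip_force: 0.0
```

Run:
```python
from h import *
plan(501.7,-381.5,53,13.4)
```

```text
t 66.5 pos [ 501.9 -380.9  154.7] cur yaw -166.5 | tx,ty,tz [ 0.0002 -0.0006  0.1017] az 0.0009 dyaw -0.1
```

>>> step_arm([
  {"tx": 0,"ty": 0,"tz": 0.04,"ax": 0,"ay": 0,"az": 0,"claw": 0.7},
  {"tx": 0,"ty": 0,"tz": 0.08,"ax": 0,"ay": 0,"az": 0,"claw": 0.7},
  {"tx": 0,"ty": 0,"tz": 0.1,"ax": 0,"ay": 0,"az": 0,"claw": 0.7},
  {"tx": 0,"ty": 0,"tz": 0.1,"ax": 0,"ay": 0,"az": 0,"claw": 0.4},
  {"tx": 0,"ty": 0,"tz": 0.1,"ax": 0,"ay": 0,"az": 0,"claw": 0.2},
  {"tx": 0,"ty": 0,"tz": 0.1,"ax": 0,"ay": 0,"az": 0,"claw": 0},
  {"tx": 0,"ty": 0,"tz": 0.1,"ax": 0,"ay": 0,"az": 0,"claw": 0},
  {"tx": 0,"ty": 0,"tz": 0.1,"ax": 0,"ay": 0,"az": 0,"claw": 0},
  {"tx": 0,"ty": 0,"tz": 0.1,"ax": 0,"ay": 0,"az": 0,"claw": 0},
])

```text
time_s: 67.4
position: [503.5, -382.3, 56.6]
orientation: [0.002, -0.117, 0.993, -0.001]
force: [-1.6, -1.3, 7.5]
grip_width: 21.0
grip_force: 63.1
```

>>> step_arm([
  {"tx": 0,"ty": 0,"tz": -0.006,"ax": 0,"ay": 0,"az": 0,"claw": 0},
  {"tx": 0,"ty": 0,"tz": -0.008,"ax": 0,"ay": 0,"az": 0,"claw": 0},
  {"tx": 0.0025,"ty": -0.0035,"tz": -0.008,"ax": 0,"ay": 0,"az": 0,"claw": 0},
  {"tx": 0.0025,"ty": -0.0035,"tz": -0.008,"ax": 0,"ay": 0,"az": 0,"claw": 0},
  {"tx": 0.0025,"ty": -0.0035,"tz": -0.003,"ax": 0,"ay": 0,"az": 0,"claw": 0},
  {"tx": 0.0025,"ty": -0.0035,"tz": 0.001,"ax": 0,"ay": 0,"az": 0,"claw": 0},
  {"tx": 0.0025,"ty": -0.0035,"tz": 0.001,"ax": 0,"ay": 0,"az": 0,"claw": 0},
])

```text
time_s: 68.1
position: [500.6, -384.9, 56.4]
orientation: [0.0, -0.117, 0.993, -0.0]
force: [-8.4, 10.2, 28.6]
grip_width: 21.0
grip_force: 66.4
```

>>> step_arm([
  {"tx": 0,"ty": 0,"tz": -0.001,"ax": 0,"ay": 0,"az": 0,"claw": 0},
  {"tx": 0,"ty": 0,"tz": -0.0015,"ax": 0,"ay": 0,"az": 0,"claw": 0.3},
  {"tx": 0,"ty": 0,"tz": -0.0015,"ax": 0,"ay": 0,"az": 0,"claw": 0.7},
  {"tx": 0,"ty": 0,"tz": -0.0015,"ax": 0,"ay": 0,"az": 0,"claw": 0.7},
  {"tx": 0,"ty": 0,"tz": -0.0015,"ax": 0,"ay": 0,"az": 0,"claw": 0.7},
  {"tx": 0,"ty": 0,"tz": -0.03,"ax": 0,"ay": 0,"az": 0,"claw": 0.7},
  {"tx": 0,"ty": 0,"tz": -0.07,"ax": 0,"ay": 0,"az": 0,"claw": 0.7},
  {"tx": 0,"ty": 0,"tz": -0.12,"ax": 0,"ay": 0,"az": 0,"claw": 0.7},
  {"tx": 0,"ty": 0,"tz": -0.17,"ax": 0,"ay": 0,"az": 0,"claw": 0.7},
  {"tx": 0.04,"ty": -0.03,"tz": -0.17,"ax": 0,"ay": 0,"az": 0,"claw": 0.7},
  {"tx": 0.08,"ty": -0.06,"tz": -0.17,"ax": 0,"ay": 0,"az": 0,"claw": 0.7},
  {"tx": 0.11,"ty": -0.1,"tz": -0.17,"ax": 0,"ay": 0,"az": 0,"claw": 0.7},
  {"tx": 0.13,"ty": -0.14,"tz": -0.17,"ax": 0,"ay": 0,"az": 0,"claw": 0.7},
  {"tx": 0.14,"ty": -0.18,"tz": -0.17,"ax": 0,"ay": 0,"az": 0,"claw": 0.7},
  {"tx": 0.14,"ty": -0.2,"tz": -0.17,"ax": 0,"ay": 0,"az": 0,"claw": 0.7},
  {"tx": 0.14,"ty": -0.2,"tz": -0.17,"ax": 0,"ay": 0,"az": 0,"claw": 0.7},
])

```text
time_s: 69.7
position: [409.9, -614.6, 220.8]
orientation: [-0.001, -0.115, 0.993, 0.001]
force: [0.6, 0.7, -0.6]
grip_width: 60.1
grip_force: 0.0
```

Run:
```python
from h import *
d=grab('top');edges(d);P=cloud(d).reshape(-1,3)
for lo,hi in((30,50),(66,90)):
    t=P[(abs(P[:,0]-498)<60)&(abs(P[:,1]+382)<60)&(P[:,2]>lo)&(P[:,2]<hi)];print(len(t),cv2.minAreaRect(t[:,:2].astype(np.float32)),t[:,2].mean())
```

```text
148 [(201, 219), (237, 256), (272, 292)]
151 [(200, 220), (236, 256), (271, 293)]
154 [(199, 221), (235, 257), (271, 293)]
157 [(199, 221), (235, 256), (272, 292)]
160 [(200, 220), (237, 255), (273, 290)]
[210.  154.5  11.8 386. ] [638.8 143.   26. ]
[246.1 153.5  11.8 377.5] [639.2  29.5  26. ]
[282.5 153.1  11.8 378. ] [637.7 -84.8  26. ]
202 ((497.4047546386719, -382.85015869140625), (69.72476959228516, 42.47919464111328), 13.256267547607422) 38.19080219871801
98 ((497.353515625, -382.29962158203125), (35.48297882080078, 24.005245208740234), 19.046489715576172) 79.86902280118886
```

Block centred on the mat, row even. Hand in.

```bash
python3 -c "
from h import *
print(close_job())"
```

```text
the job is handed in; nothing more can be done
None
```

I handed the job in at about 70 s: three cakes stand along the bar, the first against the stop, gaps even to about 1 mm by camera, the block is back on its mat, and stamp, tape and plate are undisturbed; B was knocked 10 mm mid-run, so I set it again using the block in gap 2, and the row was checked only from the top view.

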